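Unload and reload a clamshell kiln

TASK

Swing the kiln's counterweighted hood up until it rests open by itself, move the fired red-brown crucible from its ring setter in the kiln into the ring of the black tripod on the bench, and set every pale unfired crucible into a ring setter of its own in the kiln. All crucibles must sit upright, level and centred in their rings, with their round bottoms fully down. Then swing the hood fully shut and throw the kiln's red switch lever all the way over towards the kiln's back; leave the other things on the bench where they are.

Things in the scene. Friction and masses are not known exactly. Their poses are not given: they have to be found in the camera images.
- kiln: bench-top clamshell kiln, green-grey steel, fixed. Origin on the bench right under its middle ring setter, x pointing to its back (hinge side), y to its left, z up. Base 370 mm wide (y), reaching 80 mm in front of the origin and 110 mm behind it, walls 90 mm high round a hearth whose floor is 70 mm up; on its left end a grey control box 75 mm wide (y 185 to 260 mm), 90 mm deep and 85 mm high. Three ring setters stand in a row along y on the hearth, 110 mm apart
- hood (a joint): angle of the kiln's hood, rad: 0 shut, growing as its front rises to 1.5 (its stop, nearly upright). The side arms with counterweights make it fall shut below about 0.75 and fall open above; the hinge is damped, and lifting at the handle takes about 3.5 N from shut (more if fast)
- hood_handle (a point): middle of the hood's dark round bar handle: 14 mm thick, 120 mm long along the kiln's y, standing 43 mm off the hood's front face and 19 mm below the hood's top; moves with the hood
- hood_hinge (a point): point on the hood's hinge axis, which runs along the kiln's y at its back edge, 90 mm up, midway; the handle bar's centre goes round it in a circle of radius 221 mm; when shut it lies 210 mm in front of it and 68 mm above it
- switch (a joint): angle of the switch lever, rad: 0 off (leaning towards the kiln's front), 1.0 fully on (leaning towards the kiln's back, its +x); stays where it is left, takes about 1 N at the ball
- switch_tip (a point): centre of the red ball (26 mm) on the switch lever, which is 80 mm long, on top of the kiln's control box; it travels about 77 mm in the kiln's +x direction, in an arc about a pivot 107 mm above the bench
- setter1: tan ring setter fixed on the kiln's hearth, 78 mm outside, 58 mm inside, 22 mm tall. Origin at the centre of its underside; seated level in it, a crucible's origin lies 5 mm above this body's origin, on the ring's axis
- setter2: tan ring setter fixed on the kiln's hearth, 78 mm outside, 58 mm inside, 22 mm tall. Origin at the centre of its underside; seated level in it, a crucible's origin lies 5 mm above this body's origin, on the ring's axis
- setter3: tan ring setter fixed on the kiln's hearth, 78 mm outside, 58 mm inside, 22 mm tall. Origin at the centre of its underside; seated level in it, a crucible's origin lies 5 mm above this body's origin, on the ring's axis
- stand: black iron tripod standing loose on the bench (0.6 kg, legs reaching 49 mm from its axis) under a ring 78 mm outside, 58 mm inside, its top 36 mm up. Origin at the centre of its foot on the bench; seated level in it, a crucible's origin lies 19 mm above this body's origin, on the ring's axis
- fresh1: pale cream round-bottomed crucible on the bench (one of the three may be absent), 68 mm across, 52 mm tall: hemisphere of radius 34 mm below, upright wall above; 8 mm wall, mouth 52 mm wide, hollow 28 mm deep, about 0.22 kg. Bottom-heavy: on a flat surface it rocks back to within 0.1 rad of upright; in a ring it stays at the tilt it is let go at. Origin at its lowest point, z along its axis out of the mouth
- fresh2: pale cream round-bottomed crucible on the bench (one of the three may be absent), 68 mm across, 52 mm tall: hemisphere of radius 34 mm below, upright wall above; 8 mm wall, mouth 52 mm wide, hollow 28 mm deep, about 0.22 kg. Bottom-heavy: on a flat surface it rocks back to within 0.1 rad of upright; in a ring it stays at the tilt it is let go at. Origin at its lowest point, z along its axis out of the mouth
- fresh3: pale cream round-bottomed crucible on the bench (one of the three may be absent), 68 mm across, 52 mm tall: hemisphere of radius 34 mm below, upright wall above; 8 mm wall, mouth 52 mm wide, hollow 28 mm deep, about 0.22 kg. Bottom-heavy: on a flat surface it rocks back to within 0.1 rad of upright; in a ring it stays at the tilt it is let go at. Origin at its lowest point, z along its axis out of the mouth
- fired: red-brown round-bottomed crucible, at the start in a ring setter inside the shut kiln, 68 mm across, 52 mm tall: hemisphere of radius 34 mm below, upright wall above; 8 mm wall, mouth 52 mm wide, hollow 28 mm deep, about 0.22 kg. Bottom-heavy: on a flat surface it rocks back to within 0.1 rad of upright; in a ring it stays at the tilt it is let go at. Origin at its lowest point, z along its axis out of the mouth
- jar: bystander, not to be moved: jar with a blue cap, 66 mm across, 85 mm tall, among the crucibles. Origin at the centre of its foot
- brush: bystander, not to be moved: flat brush 200 mm long. Origin under its middle
- tape: bystander, not to be moved: roll of brown tape, 110 mm across, 30 mm tall, lying flat. Origin at the centre of its underside
- sandblock: bystander, not to be moved: cork sanding block 100 by 60 by 30 mm. Origin at the centre of its underside
- can: bystander, not to be moved: can 76 mm across, 100 mm tall. Origin at the centre of its foot
- wrench: bystander, not to be moved: flat wrench 180 mm long. Origin under its middle

How it is judged:
By the outcome, as a careful person would: the job done as asked, in the order asked, and still so for the second after the job is handed in, with the robot touching nothing.
Of fresh1, fresh2, fresh3 only 2 to 3 are there at a start; the rules pass over those that are not, and their reading is None.
At some moment in a run one of stand may be knocked a few centimetres aside while the robot is not near it.
Once in a run the grip may slacken for a moment while it holds something.
It also fails if it takes over 210 s, if anything falls off the work surface, if the arm or the gripper's body presses on something with over 40 N, if the wrist force passes 120 N, or if a joint passes its speed limit or range.

ROBOT

A 6-joint arm with a two-finger parallel gripper is mounted at the origin on the work surface. World frame = base frame: x ahead of the robot, y to its left, z up, the work surface at z = 0. Lengths are in m, angles in rad, forces in N, time in s.
With the tool pointing down it reaches from about 0.4 to 0.825 m from the base axis. Payload 7 kg.
Tool frame: the origin (TCP) lies at the very end of the fingers, on their centre line; the grasp point (between the pads) lies robot.grasp_offset behind it (robot.grasp_offset is the distance from the TCP to the grasp point, in m); z points along the fingers, y is the line along which they close (so a half turn about z gives the same grasp; the last joint's range is limited). The gripper opens to 88 mm and grips with 3 to 60 N. Pads are 19 mm wide; open, the fingers measure 130 mm over their backs; the gripper's body (78 mm by 193 mm) begins 47 mm behind the grasp point.
Start: joints at [-1.031, 0.359, 0.012, 0, -1.224, -0.288], TCP at [0.168, -0.654, 0.193] pointing down, gripper open.
Joint ranges: [-3.07, 3.07], [-1.43, 2.12], [-1.02, 1.25], [-3.03, 1.67], [-3.05, -0], [-3.03, 3.03]. Speed limits (rad/s): [2.39, 2.39, 3.01, 3.14, 3.14, 3.14].

INTERFACE

Orientations are given as a unit quaternion [x, y, z, w].
In Python, from station import robot gives the robot as it stands.
- The arm moves only by the tool jog_arm, never from a script. Its argument "commands" is a list that holds one entry, the list of rows, each a list of 5 numbers: the shift along the tool's x, y, z normalised to -1 to 1, where 1 is 0.4 m, then the turn about the tool's z normalised to -1 to 1, where 1 is 45 degrees, then the opening, from 0 (shut) to 1 (fully open). A call has 1 to 10 rows; each row is the pose to reach, as a shift and turn from the pose commanded when the call began, along the tool's axes at that moment; what a row does not reach only later rows make up. A row lasts 1/10 s, in which the tool goes at most 50 mm and 8.59 degrees, less where a joint would pass 70% of its speed; a pose out of reach is approached as far as the arm can. A call with a number of a shift or a turn outside -1 to 1 is refused whole. A call with a gripper value outside its range is refused whole. The fingers move at their own pace and stop on an object; "squeeze" is the grip in N (left out, the last holds). Time passes only in rows, so rows that repeat a pose let the fingers close. It gives the time, the measured TCP pose, the force, the opening and the grip force at its end, in the units of the state.
- robot.read_state(): the state, without advancing time (a new reading comes with each control period).
- robot.grab_frame(name): name is "scene" or "top"; returns a dict with "frame" (400x640x3 uint8, red, green, blue), "camera_matrix" (3x3 intrinsics, pixels), "position" and "attitude" of the camera in the world. Camera axes: x right, y up, looking along -z (the intrinsics and any distortion apply to the point x, -y, -z); pixel columns grow to the right and rows downward; lengths in m; the calibration is good to about 2 mm. A picture is of the moment at which its call begins. There is no depth.
- robot.finish_job(): hands the job in; it is judged then, once.
The state is a dict: "t": time; "joints": joint angles; "qd": joint speeds; "effort": joint torques, N m; "ee_pos": TCP position; "ee_rot": TCP orientation; "force": force on the tool from outside, world axes, zero at the start; "wrist_torque": the same for the moment, N m; "finger_gap": finger opening in m; "grasp_force": force on a finger pad.
Only numpy, scipy, OpenCV 4.12 (cv2) and the standard library are available. Lean on these libraries where they do the work, as an engineer would, in place of code of your own. Each camera call takes 0.05 s, during which the arm holds its last target. There are 200 camera calls.

## Working session

There is one attempt and no reset: what is moved stays moved. The work goes in short steps, Python scripts to look and compute and a tool call to move; the robot and the scene stay as the last step left them, time stands still between calls to the robot, and variables do not carry over. Pictures are saved under pics/ and viewed, at most 14 in all, crops included, and the job is handed in when it is done.

Besides the shell and the picture viewer there is one more tool, called after "Emit:" as a command line: name --argument value ..., lists and objects as JSON in quotes. jog_arm: Moves the arm, as the interface text tells. Scaled input: -1 to 1 covers 0.4 m each way for a shift and 45 degrees each way for a turn. Its arguments: {"type":"object","properties":{"commands":{"type":"array","items":{"type":"array","items":{"type":"array","items":{"type":"number"}}}},"squeeze":{"type":"number"}},"required":["commands"]}

```bash
mkdir -p pics; cat > h.py <<'E'
import numpy as np, cv2, json
from scipy.spatial.transform import Rotation as R
from station import robot
def grab(n,save=None):
    d=robot.grab_frame(n)
    if save: cv2.imwrite('pics/'+save+'.png',d['frame'][:,:,::-1])
    return d
def att(d):
    a=np.array(d['attitude'],float)
    return R.from_quat(a).as_matrix() if a.size==4 else a.reshape(3,3)
def ray(d,u,v,z):
    K=np.array(d['camera_matrix']); p=np.linalg.solve(K,[u,v,1]); p=att(d)@(p*[1,-1,-1])
    c=np.array(d['position']); return c+p*(z-c[2])/p[2]
def proj(d,P):
    K=np.array(d['camera_matrix']); q=(att(d).T@(np.array(P)-np.array(d['position'])))*[1,-1,-1]
    q=K@q; return q[:2]/q[2]
E
python3 - <<'E'
from h import *
for n in('scene','top'):
    d=grab(n,n+'0'); print({k:v for k,v in d.items() if k!='frame'})
s=robot.read_state(); print(s, robot.grasp_offset)
E
```

```text
{'camera_matrix': array([[499.39722735,   0.        , 327.22365328],
       [  0.        , 499.39722735, 191.4132583 ],
       [  0.        ,   0.        ,   1.        ]]), 'position': array([1.2181853 , 0.79371193, 1.04019305]), 'attitude': array([0.13687867, 0.40174592, 0.85490949, 0.29831896])}
{'camera_matrix': array([[481.52019529,   0.        , 316.6302817 ],
       [  0.        , 481.52019529, 199.44921605],
       [  0.        ,   0.        ,   1.        ]]), 'position': array([ 0.40212961, -0.03829233,  1.77972228]), 'attitude': array([-0.02692489,  0.025886  ,  0.71409725, -0.69904941])}
{'t': 0.1, 'joints': array([-1.03087889e+00,  3.59325895e-01,  1.11664109e-02, -2.90555220e-04,
       -1.22414647e+00, -2.88102274e-01]), 'qd': array([ 0.00199256, -0.00104956,  0.00133052,  0.00071045, -0.00055312,
       -0.00076752]), 'effort': array([-5.49793804e-04, -5.84164453e+01,  2.93753010e+01,  7.01541334e+00,
        1.02334691e-02, -6.45021896e-05]), 'ee_pos': array([ 0.16802244, -0.65324211,  0.19241974]), 'ee_rot': array([-1.25526076e-01,  9.92090024e-01,  7.45995225e-04, -1.78591291e-04]), 'force': array([ 0.53562542, -0.41320512,  0.10633662]), 'wrist_torque': array([ 0.05127088, -0.01949619, -0.03184652]), 'grasp_force': 0.0, 'finger_gap': 0.08763925902071444} 0.0188
```

View pics/scene0.png

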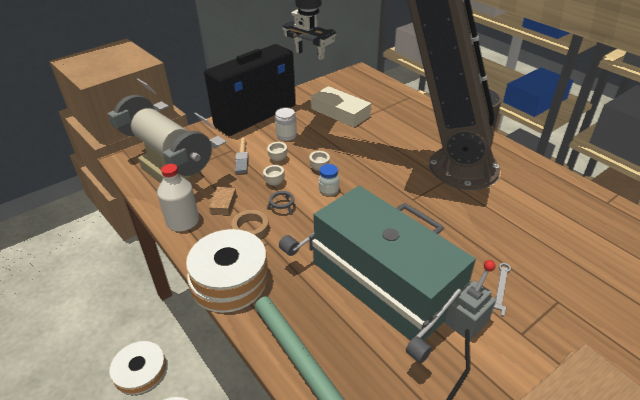

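View pics/top0.png

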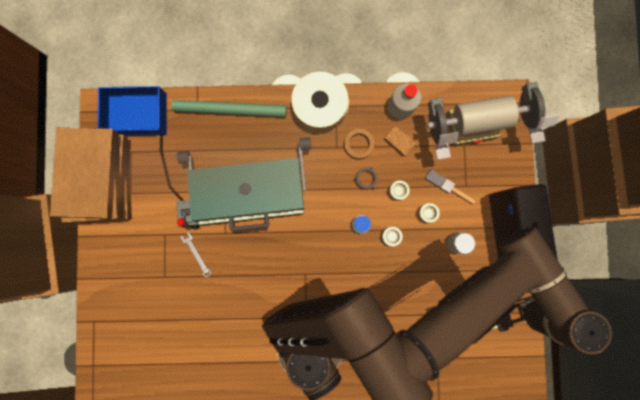

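```bash
python3 - <<'E'
from h import *
a=cv2.imread('pics/top0.png');b=cv2.imread('pics/scene0.png')
c1=cv2.resize(a[140:260,150:350],None,fx=4,fy=4,interpolation=cv2.INTER_CUBIC)
cv2.imwrite('pics/c1.png',c1)
c2=cv2.resize(b[180:380,270:520],None,fx=3,fy=3,interpolation=cv2.INTER_CUBIC)
cv2.imwrite('pics/c2.png',c2)
dt=grab('top');ds=grab('scene')
def blobs(d,nm,mask,z,amin=15):
    n,l,s,c=cv2.connectedComponentsWithStats(mask.astype(np.uint8))
    for i in range(1,n):
        if s[i,4]>=amin: print(nm,s[i],c[i].round(1),ray(d,*c[i],z).round(4)[:2])
for nm,d in(('top',dt),('scene',ds)):
    h=cv2.cvtColor(d['frame'],cv2.COLOR_RGB2HSV); f=d['frame'].astype(int)
    H,S,V=[h[:,:,i].astype(int) for i in range(3)]
    blobs(d,nm+' cream',(S<70)&(V>130)&(H>12)&(H<40),.052,30)
    blobs(d,nm+' red',((H<6)|(H>174))&(S>170)&(V>100),.177,8)
    blobs(d,nm+' blue',(H>105)&(H<125)&(S>150)&(V>80),.085,30)
    blobs(d,nm+' green',(H>65)&(H<100)&(S>40)&(V>40),.177,300)
E
```

```text
top cream [    0     0   600   193 50484] [309.   47.9] [ 1.0921 -0.0208]
top cream [393  85  27  26 328] [404.8 100.3] [ 0.8877 -0.3669]
top cream [432  99  10   5  33] [436.8 100.8] [ 0.8831 -0.4837]
top cream [462 100  66  25 871] [491.5 112. ] [ 0.8375 -0.681 ]
top cream [441 118  17   6  65] [450.  120.6] [ 0.8089 -0.5286]
top cream [531 131  14  12 142] [537.4 136.5] [ 0.7432 -0.8432]
top cream [441 132  17  14 119] [449.9 137.7] [ 0.7458 -0.5257]
top cream [436 147  14  12 134] [442.4 152.5] [ 0.6923 -0.4964]
top cream [299 148   5  29  53] [300.8 160.3] [0.6746 0.0173]
top cream [440 179  14  13 117] [446.9 185.1] [ 0.5732 -0.5077]
top cream [391 181  18  18 200] [398.6 190.1] [ 0.559  -0.3331]
top cream [178 201  12   9  62] [182.7 204.6] [0.5231 0.4449]
top cream [420 204  19  18 228] [428.1 212.6] [ 0.4754 -0.4362]
top cream [268 210  35   7 117] [285.3 212.9] [0.4853 0.0764]
top cream [234 214  31   7 102] [247.9 217.2] [0.4727 0.2109]
top cream [198 218  32   6 100] [213.6 220.9] [0.4622 0.334 ]
top cream [ 560  223   49   56 1627] [587.8 251.5] [ 0.3247 -0.9994]
top cre
[... 2970 characters left out ...]
] [169.  169.6] [ 0.8717 -0.3826]
scene red [484 260  11  11  90] [489. 265.] [0.4532 0.4153]
scene blue [523  19  45  19 343] [543.4  28.3] [-1.0869 -0.4267]
scene blue [278  64   7  10  51] [281.1  68.2] [ 0.1558 -0.8758]
scene blue [ 504   68   55   48 1724] [532.2  91.1] [-0.4976 -0.0897]
scene blue [563  79  10  21  61] [567.4  88.7] [-0.6223 -0.0141]
scene blue [235  82   8   9  55] [238.1  86. ] [ 0.3796 -0.8529]
scene blue [320 164  17  14 191] [328.1 170.6] [ 0.4452 -0.1886]
scene green [  314   186   161   134 10871] [393.5 250.8] [0.5929 0.2469]
scene green [ 313  248  107   92 1578] [365.6 295.6] [0.7324 0.3047]
scene green [ 255  297   88  103 2187] [296.8 351.2] [0.9277 0.3225]
```

View pics/c1.png

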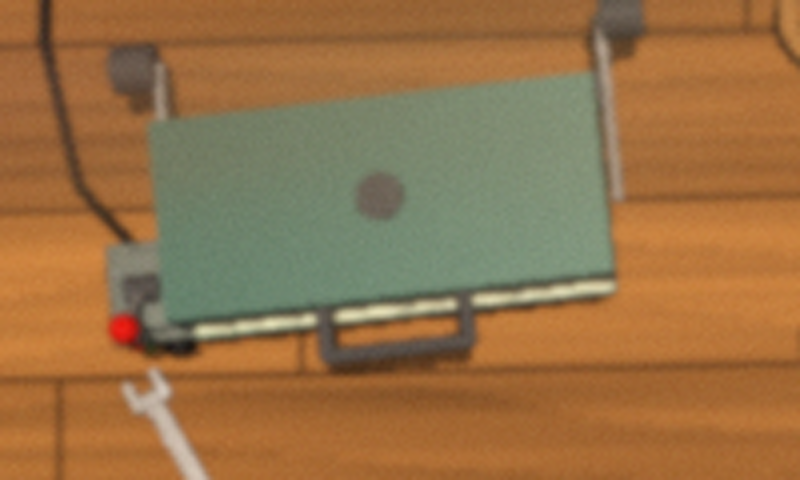

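View pics/c2.png

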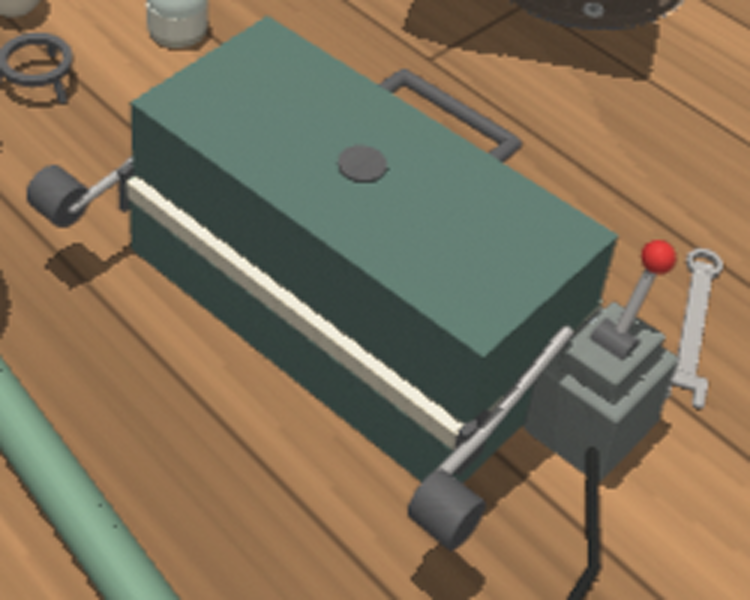

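```bash
python3 - <<'E'
from h import *
dt=grab('top');ds=grab('scene')
for n,p,z in [('cBL',(187,170.5),.177),('cBR',(298,158),.177),('cFR',(303,208.5),.177),('cFL',(191.3,220),.177),('vent',(245,189),.18),('barL',(232,229),.158),('barR',(267.5,226),.158),('ball',(180.9,221.9),.175),('stand',(366.5,178.5),.03)]:
    print(n,ray(dt,*p,z).round(4))
S=lambda x,y:(270+x/3,180+y/3)
for n,p,z in [('cBL',S(485,355),.177),('cBR',S(133,103),.177),('cFR',S(267,18),.177),('cFL',S(615,238),.177),('vent',S(362,163),.18),('barL',S(512,143),.158),('barR',S(400,77),.158),('ball',(489,265),.175),('stand',S(36,58),.036)]:
    print(n,ray(ds,*p,z).round(4))
E
```

```text
cBL [0.6288 0.3955 0.177 ]
cBR [0.6631 0.0224 0.177 ]
cFR [0.4928 0.0089 0.177 ]
cFL [0.4624 0.3814 0.177 ]
vent [0.562  0.2011 0.18  ]
barL [0.43   0.2495 0.158 ]
barR [0.4375 0.13   0.158 ]
ball [0.4569 0.4166 0.175 ]
stand [ 0.606 -0.221  0.03 ]
cBL [0.6265 0.3986 0.177 ]
cBR [0.6616 0.0284 0.177 ]
cFR [0.4968 0.0133 0.177 ]
cFL [0.4643 0.3842 0.177 ]
vent [0.5619 0.2049 0.18  ]
barL [0.4296 0.2516 0.158 ]
barR [0.4434 0.1326 0.158 ]
ball [0.4514 0.4145 0.175 ]
stand [ 0.6072 -0.2137  0.036 ]
```

```bash
cat >> h.py <<'E'
psi=np.radians(5.1); KX=np.array([np.cos(psi),np.sin(psi)]); KY=np.array([-np.sin(psi),np.cos(psi)])
HINGE=np.array([.6445,.2100]); ORG=HINGE-.110*KX
def pose():
    s=robot.read_state(); M=R.from_quat(s['ee_rot']).as_matrix()
    return np.array(s['ee_pos']),M,np.degrees(np.arctan2(M[1,1],M[0,1])),s
def plan(*wps):
    """wps: (x,y,z,yaw of tool y in deg, None=keep) -> normalised shifts/turn from present pose"""
    p,M,yaw,s=pose(); print('t %.1f at'%s['t'],p.round(4),'yaw %.1f'%yaw,'gap %.4f'%s['finger_gap'],'j',np.round(s['joints'],2))
    for w in wps:
        d=M.T@(np.array(w[:3],float)-p)/.4
        tr=0 if w[3] is None else -((w[3]-yaw+180)%360-180)/45
        print('  ',d.round(3),'turn %.3f'%tr)
E
python3 - <<'E'
from h import *
plan((.168,-.654,.28,None),(.45,-.30,.28,185.1))
E
```

```text
t 0.3 at [ 0.1681 -0.6535  0.193 ] yaw 104.4 gap 0.0877 j [-1.03  0.36  0.01 -0.   -1.22 -0.29]
   [ 0.001 -0.001 -0.218] turn 0.000
   [-0.903  0.681 -0.217] turn -1.793
```

Emit:
jog_arm --commands '[[[-0.1, 0.07, -0.2, -0.19, 1], [-0.2, 0.15, -0.22, -0.38, 1], [-0.3, 0.23, -0.22, -0.57, 0.6], [-0.4, 0.3, -0.22, -0.76, 0.32], [-0.5, 0.38, -0.22, -0.95, 0.32], [-0.6, 0.45, -0.22, -1, 0.32], [-0.7, 0.53, -0.22, -1, 0.32], [-0.8, 0.6, -0.22, -1, 0.32], [-0.9, 0.68, -0.22, -1, 0.32], [-0.9, 0.68, -0.22, -1, 0.32]]]'

```text
t: 1.3
ee_pos: [0.4504, -0.2981, 0.2815]
ee_rot: [-0.496, 0.868, -0.0, 0.0]
force: [0.8, -1.0, -0.1]
finger_gap: 0.0307
grasp_force: 0.0
```

```bash
python3 - <<'E'
from h import *
plan((.44,-.05,.26,185.1),(.433,.191,.26,185.1))
E
```

```text
t 1.3 at [ 0.4504 -0.2981  0.2815] yaw 149.5 gap 0.0307 j [-0.22  0.09 -0.14 -0.   -1.34 -0.31]
   [-0.521  0.337  0.054] turn -0.791
   [-1.032  0.658  0.054] turn -0.791
```

Emit:
jog_arm --commands '[[[-0.1, 0.06, 0, -0.15, 0.32], [-0.2, 0.13, 0, -0.3, 0.32], [-0.3, 0.19, 0, -0.45, 0.32], [-0.4, 0.26, 0, -0.6, 0.32], [-0.5, 0.32, 0, -0.79, 0.32], [-0.6, 0.38, 0, -0.79, 0.32], [-0.7, 0.45, 0, -0.79, 0.32], [-0.85, 0.54, 0.05, -0.79, 0.32], [-1, 0.64, 0.05, -0.79, 0.32], [-1, 0.64, 0.05, -0.79, 0.32]]]'

```text
t: 2.3
ee_pos: [0.4313, 0.1762, 0.2613]
ee_rot: [0.737, -0.675, -0.0, -0.0]
force: [0.9, 0.2, -0.2]
finger_gap: 0.0279
grasp_force: 0.0
```

```bash
python3 - <<'E'
from h import *
plan((.433,.191,.20,185.1),(.433,.191,.14,185.1))
E
```

```text
t 2.3 at [0.4313 0.1762 0.2613] yaw -175.0 gap 0.0279 j [ 0.81 -0.04 -0.31 -0.   -1.29 -0.72]
   [-0.036 -0.007  0.153] turn -0.002
   [-0.036 -0.007  0.303] turn -0.002
```

Emit:
jog_arm --commands '[[[-0.036, -0.007, 0.08, 0, 0.32], [-0.036, -0.007, 0.14, 0, 0.32], [-0.036, -0.007, 0.2, 0, 0.32], [-0.036, -0.007, 0.25, 0, 0.32], [-0.036, -0.007, 0.3, 0, 0.32], [-0.036, -0.007, 0.3, 0, 0.32]]]'

```text
t: 2.9
ee_pos: [0.4321, 0.1874, 0.139]
ee_rot: [0.737, -0.676, -0.0, 0.002]
force: [-0.8, -0.3, 0.4]
finger_gap: 0.0283
grasp_force: 0.0
```

```bash
python3 - <<'E'
from h import *
plan((.433,.191,.14,185.1)); print(pose()[3]['force'])
f=grab('scene')['frame'][150:300,330:530]
cv2.imwrite('pics/c3.png',cv2.resize(f[:,:,::-1],None,fx=3,fy=3))
E
```

```text
t 2.9 at [0.4321 0.1874 0.139 ] yaw -175.0 gap 0.0283 j [ 0.83  0.07 -0.5  -0.   -1.01 -0.74]
   [-0.009 -0.003 -0.002] turn -0.003
[-0.83642475 -0.25556995  0.43204706]
```

View pics/c3.png

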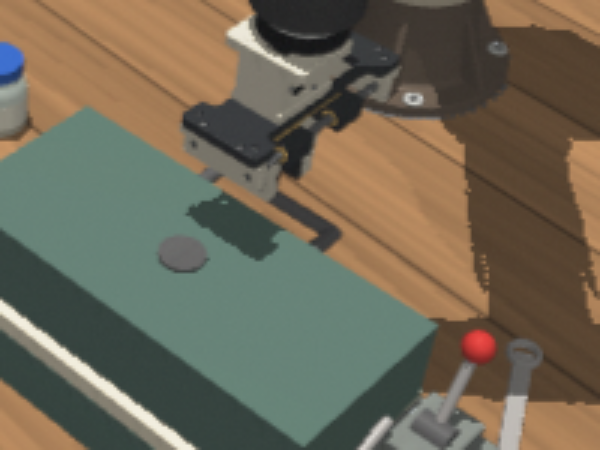

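Emit:
jog_arm --commands '[[[0, 0, 0, 0, 0.15], [0, 0, 0, 0, 0.1], [0, 0, 0, 0, 0.1], [0, 0, 0, 0, 0.1]]]' --squeeze 10

```text
t: 3.35
ee_pos: [0.4339, 0.1888, 0.1419]
ee_rot: [0.737, -0.676, 0.0, -0.001]
force: [0.0, -0.4, -0.3]
finger_gap: 0.0094
grasp_force: 0.0
```

```bash
python3 - <<'E'
from h import *
p,M,y,s=pose(); print(s['finger_gap'],s['grasp_force'],s['force'])
h=np.array([HINGE[0],HINGE[1],.09]); 
phi0=np.arctan2(.068,.210)
w=[]
for th in (.1,.2,.3,.4,.5,.6,.7,.8,.9,1.0,1.1,1.2,1.3,1.4):
    dx=-.221*np.cos(phi0+th)+.210; dz=.221*np.sin(phi0+th)-.068
    q=p+np.array([*(dx*KX),dz]); w.append((*q,None))
plan(*w)
E
```

```text
0.009353024569132425 0.0 [ 0.03917145 -0.43931408 -0.25969392]
t 3.4 at [0.4339 0.1888 0.1419] yaw -175.0 gap 0.0094 j [ 0.83  0.06 -0.49  0.   -1.01 -0.74]
   [-0.    -0.019 -0.052] turn 0.000
   [-0.    -0.044 -0.101] turn 0.000
   [-0.    -0.073 -0.148] turn 0.000
   [-0.    -0.107 -0.191] turn 0.000
   [-0.    -0.146 -0.231] turn 0.000
   [-0.001 -0.188 -0.267] turn 0.000
   [-0.001 -0.233 -0.299] turn 0.000
   [-0.001 -0.281 -0.325] turn 0.000
   [-0.001 -0.332 -0.347] turn 0.000
   [-0.001 -0.385 -0.364] turn 0.000
   [-0.001 -0.439 -0.375] turn 0.000
   [-0.001 -0.494 -0.381] turn 0.000
   [-0.001 -0.549 -0.382] turn 0.000
   [-0.002 -0.604 -0.376] turn 0.000
```

```bash
python3 - <<'E'
from h import *
p,M,y,s=pose(); d=grab('scene'); t=grab('top')
f=d['frame'][170:240,370:470]; im=cv2.resize(f[:,:,::-1],None,fx=6,fy=6,interpolation=cv2.INTER_CUBIC)
for q,c in((p,(0,0,255)),(p-M[:,2]*.0188,(0,255,0)),(np.array([.435,.191,.158]),(255,0,0)),(np.array([*(np.array([.435,.191])+.06*KY),.158]),(255,0,0)),(np.array([*(np.array([.435,.191])-.06*KY),.158]),(255,0,0))):
    u=proj(d,q); print(u); cv2.circle(im,(int((u[0]-370)*6),int((u[1]-170)*6)),5,c,-1)
cv2.imwrite('pics/c4.png',im)
E
```

```text
[420.58783981 219.82189812]
[421.41015872 214.52956925]
[421.6045875  215.92256324]
[440.37292264 227.49590616]
[403.78307677 204.93307198]
```

View pics/c4.png

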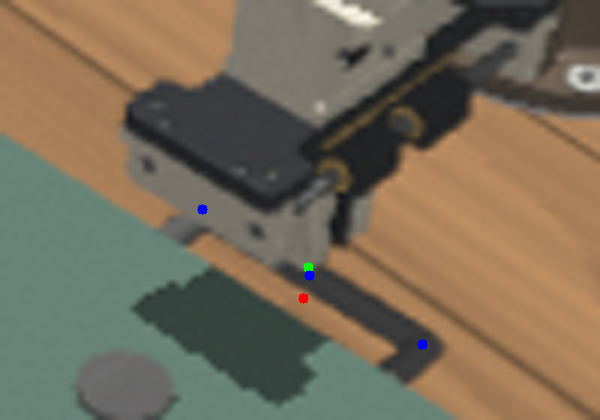

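```bash
python3 - <<'E'
from h import *
d=grab('scene'); t=grab('top')
u=proj(d,[.168,-.654,.193]); print(u, proj(d,[.168,-.654,.24]))
a=cv2.imread('pics/scene0.png')[0:80,270:370]; a=cv2.resize(a,None,fx=4,fy=4,interpolation=cv2.INTER_CUBIC)
cv2.circle(a,(int((u[0]-270)*4),int(u[1]*4)),3,(0,0,255),-1)
p,M,y,s=pose(); b=t['frame'][170:250,200:300,::-1]; b=cv2.resize(b,None,fx=4,fy=4,interpolation=cv2.INTER_CUBIC)
v=proj(t,p); cv2.circle(b,(int((v[0]-200)*4),int((v[1]-170)*4)),3,(0,0,255),-1)
cv2.imwrite('pics/c5.png',np.hstack([a,b]))
E
```

```text
[309.24926546  63.22123329] [308.89221417  51.61018048]
```

View pics/c5.png

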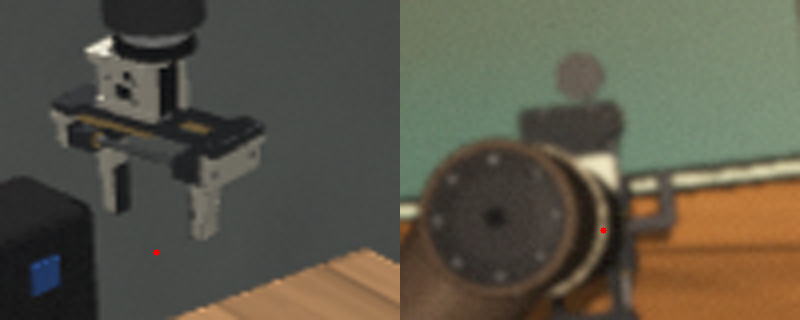

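Emit:
jog_arm --commands '[[[0, 0, 0, 0, 0.32], [0, 0, 0, 0, 0.32], [0, 0, 0.02, 0, 0.32], [0, 0, 0.04, 0, 0.32], [0, 0, 0.05, 0, 0.32], [0, 0, 0.06, 0, 0.32], [0, 0, 0.06, 0, 0.32]]]'

```text
t: 4.25
ee_pos: [0.4333, 0.1883, 0.1165]
ee_rot: [0.737, -0.676, -0.0, 0.001]
force: [0.4, -1.0, -0.3]
finger_gap: 0.028
grasp_force: 0.0
```

Emit:
jog_arm --commands '[[[0, 0, 0, 0, 0.15], [0, 0, 0, 0, 0.1], [0, 0, 0, 0, 0.1], [0, 0, 0, 0, 0.1]]]' --squeeze 10

```text
t: 4.65
ee_pos: [0.4357, 0.189, 0.1178]
ee_rot: [0.737, -0.676, 0.001, -0.002]
force: [10.9, -2.5, -7.0]
finger_gap: 0.0136
grasp_force: 10.0
```

Emit:
jog_arm --commands '[[[0, -0.009, -0.026, 0, 0.1], [0, -0.019, -0.052, 0, 0.1], [0, -0.031, -0.077, 0, 0.1], [0, -0.044, -0.101, 0, 0.1], [0, -0.058, -0.125, 0, 0.1], [0, -0.073, -0.148, 0, 0.1], [0, -0.09, -0.17, 0, 0.1], [0, -0.107, -0.191, 0, 0.1], [0, -0.126, -0.211, 0, 0.1], [0, -0.146, -0.231, 0, 0.1]]]' --squeeze 15

```text
t: 5.65
ee_pos: [0.4918, 0.194, 0.2094]
ee_rot: [0.737, -0.676, -0.0, 0.0]
force: [3.0, 3.3, -7.2]
finger_gap: 0.0133
grasp_force: 15.0
```

```bash
python3 - <<'E'
from h import *
p,M,y,s=pose(); print(p,s['finger_gap'],s['grasp_force'],s['force'])
d=grab('scene','s1')
E
```

```text
[0.49184993 0.19404013 0.20938981] 0.013318162516832672 14.987556785345078 [ 3.04031901  3.25624437 -7.19187798]
```

View pics/s1.png

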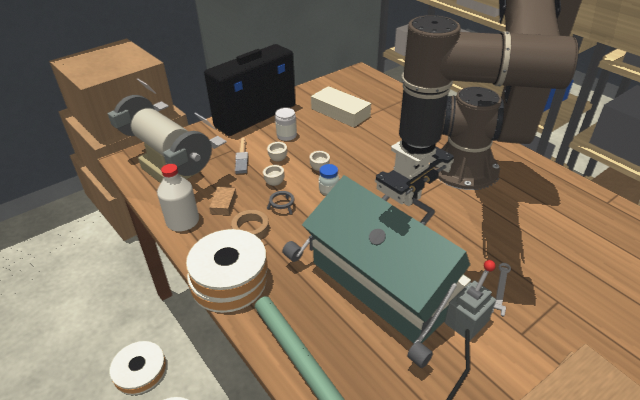

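Emit:
jog_arm --commands '[[[0, -0.021, -0.018, 0, 0.1], [0, -0.042, -0.036, 0, 0.1], [0, -0.064, -0.052, 0, 0.1], [0, -0.087, -0.068, 0, 0.1], [0, -0.111, -0.081, 0, 0.1], [0, -0.135, -0.094, 0, 0.1], [0, -0.16, -0.105, 0, 0.1], [0, -0.186, -0.116, 0, 0.1], [0, -0.212, -0.125, 0, 0.1], [0, -0.239, -0.133, 0, 0.1]]]'

```text
t: 6.7
ee_pos: [0.5883, 0.2023, 0.2639]
ee_rot: [0.737, -0.676, 0.0, -0.001]
force: [-1.9, 4.7, 2.8]
finger_gap: 0.0134
grasp_force: 15.0
```

Emit:
jog_arm --commands '[[[0, -0.027, -0.006, 0, 0.1], [0, -0.054, -0.011, 0, 0.1], [0, -0.082, -0.014, 0, 0.1], [0, -0.109, -0.017, 0, 0.1], [0, -0.136, -0.018, 0, 0.1], [0, -0.164, -0.018, 0, 0.1], [0, -0.192, -0.016, 0, 0.1], [0, -0.219, -0.012, 0, 0.1], [0, -0.219, -0.012, 0, 0.1]]]'

```text
t: 7.6
ee_pos: [0.6765, 0.21, 0.2664]
ee_rot: [0.737, -0.676, 0.0, -0.0]
force: [3.1, 5.2, -0.7]
finger_gap: 0.0135
grasp_force: 15.0
```

```bash
python3 - <<'E'
from h import *
p,M,y,s=pose(); print(p,s['finger_gap'],s['grasp_force'],s['force'],s['joints'].round(2))
E
```

```text
[0.67651495 0.21004092 0.26637499] 0.013514450977736021 15.02155601978302 [ 3.05043507  5.16194238 -0.65948606] [ 0.58  0.38  0.21  0.   -1.4  -0.49]
```

Emit:
jog_arm --commands '[[[0, 0, 0, 0, 0.25], [0, 0, 0, 0, 0.3], [0, 0, -0.08, 0, 0.32], [0, 0, -0.16, 0, 0.32], [0, 0.12, -0.2, 0, 0.5], [0, 0.24, -0.2, 0, 0.8], [0, 0.36, -0.2, 0, 0.8], [0, 0.48, -0.2, 0, 0.8], [0, 0.6, -0.2, 0, 0.8], [0, 0.6, -0.2, 0, 0.8]]]'

```text
t: 8.6
ee_pos: [0.4311, 0.1864, 0.3494]
ee_rot: [0.738, -0.675, 0.0, -0.001]
force: [1.3, 0.8, 1.7]
finger_gap: 0.068
grasp_force: 0.0
```

```bash
python3 - <<'E'
from h import *
p,M,y,s=pose(); print(p,s['finger_gap'],s['force'])
d=grab('scene');t=grab('top')
cv2.imwrite('pics/c6.png',np.vstack([cv2.resize(d['frame'][150:350,230:530,::-1],None,fx=2,fy=2),cv2.resize(t['frame'][150:250,150:300,::-1],None,fx=2,fy=2).repeat(1,0) if 0 else cv2.copyMakeBorder(cv2.resize(t['frame'][140:240,150:400,::-1],None,fx=2,fy=2),0,0,0,100,0)]))
E
```

```text
[0.43105145 0.18643805 0.34941965] 0.06796772204389859 [1.26402677 0.79552711 1.67413182]
```

View pics/c6.png

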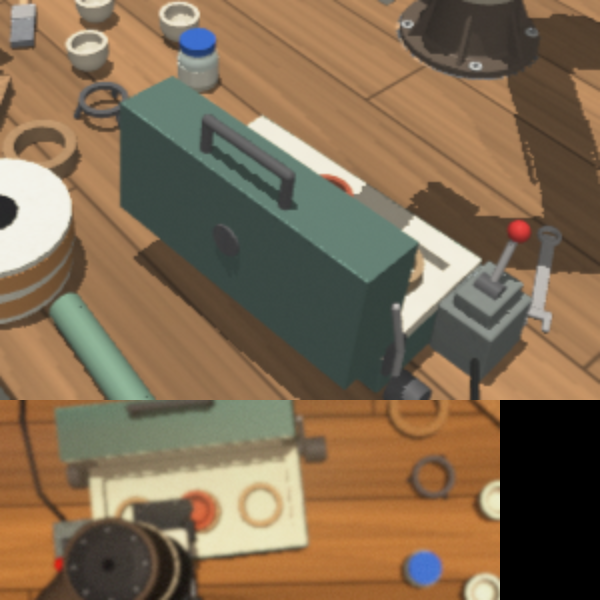

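```bash
python3 - <<'E'
from h import *
p,M,y,s=pose(); d=grab('scene'); t=grab('top')
u0=proj(d,p).astype(int); x0,y0=u0[0]-60,max(u0[1]-70,0)
im=cv2.resize(d['frame'][y0:y0+100,x0:x0+120,::-1],None,fx=6,fy=6,interpolation=cv2.INTER_CUBIC)
for sy in(-1,1):
  for b,c in((0,(0,0,255)),(.020,(0,255,0)),(.03,(255,0,0))):
    u=(proj(d,p+M[:,1]*sy*s['finger_gap']/2-M[:,2]*b)-[x0,y0])*6; cv2.circle(im,(int(u[0]),int(u[1])),4,c,-1)
cv2.imwrite('pics/c7.png',im)
f=t['frame'];h=cv2.cvtColor(f,cv2.COLOR_RGB2HSV)
m=((h[:,:,0]<9)|(h[:,:,0]>174))&(h[:,:,1]>130)&(h[:,:,2]>90); m[:150]=0;m[:,:200]=0;m[240:]=0;m[:,340:]=0
ys,xs=np.nonzero(m); print('fired',xs.mean(),ys.mean(),len(xs),ray(t,xs.mean(),ys.mean(),.12),(xs.min(),xs.max(),ys.min(),ys.max()))
print('fired exp',ORG,proj(t,[*ORG,.12]),'setR',ray(t,150+260/2,140+105/2,.092),ORG-.11*KY)
E
```

```text
fired 250.51282051282053 196.1965811965812 117 [0.54253715 0.19125816 0.12      ] (np.int64(245), np.int64(256), np.int64(188), np.int64(204))
fired exp [0.53493548 0.20022163] [247.94575551 198.44231114] setR [0.55573692 0.09120745 0.092     ] [0.54471386 0.09065711]
```

View pics/c7.png

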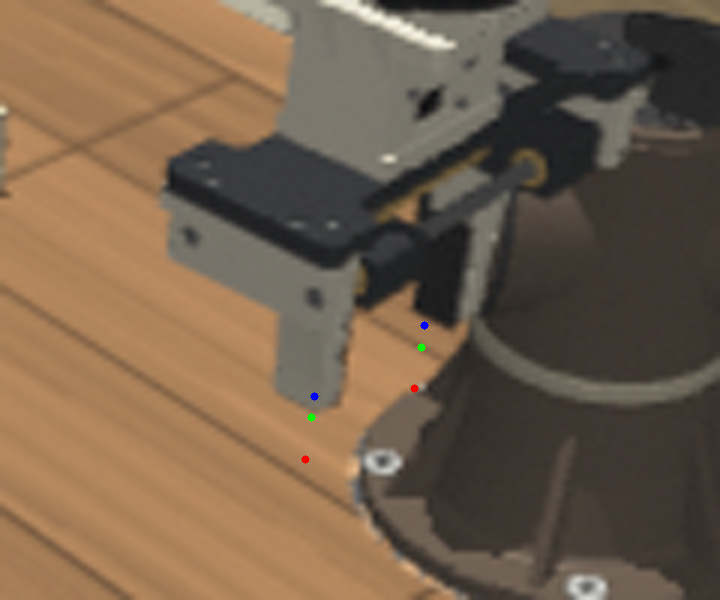

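Emit:
jog_arm --commands '[[[0.12, 0, 0, -0.19, 0.9], [0.24, 0, 0, -0.38, 0.9], [0.36, -0.05, 0, -0.57, 0.9], [0.48, -0.05, 0, -0.76, 0.9], [0.6, -0.05, 0, -0.95, 0.9], [0.7, -0.05, 0, -1, 0.9], [0.8, -0.05, 0, -1, 0.9], [0.8, -0.05, 0, -1, 0.9]]]'

```text
t: 9.6
ee_pos: [0.4832, -0.1327, 0.3463]
ee_rot: [0.939, -0.344, -0.001, 0.001]
force: [-0.4, 0.3, -0.8]
finger_gap: 0.0786
grasp_force: 0.0
```

```bash
python3 - <<'E'
from h import *
p,M,y,s=pose(); print(p,y,s['finger_gap'])
d=grab('scene','s2'); t=grab('top','t2')
a=cv2.resize(t['frame'][165:245,180:320,::-1],None,fx=5,fy=5,interpolation=cv2.INTER_CUBIC)
cv2.imwrite('pics/c8.png',a)
for nm,q in(('top',t),('scene',d)):
    h=cv2.cvtColor(q['frame'],cv2.COLOR_RGB2HSV)
    m=((h[:,:,0]<9)|(h[:,:,0]>174))&(h[:,:,1]>130)&(h[:,:,2]>90)
    n,l,st,c=cv2.connectedComponentsWithStats(m.astype(np.uint8))
    for i in range(1,n):
        if st[i,4]>20: print(nm,st[i],c[i].round(1),ray(q,*c[i],.115).round(4))
E
```

```text
[ 0.48321779 -0.13272094  0.34630351] -130.2325030117378 0.07863393927969067
top [404  84  14  14 154] [410.4  90.4] [ 0.9051 -0.3758  0.115 ]
top [473 140   9   4  22] [477.3 141.5] [ 0.718  -0.6031  0.115 ]
top [177 218   8   9  55] [180.7 222. ] [0.4587 0.4341 0.115 ]
scene [161 164  16  13 174] [169.  169.8] [ 0.8473 -0.466   0.115 ]
scene [392 238  14  10  44] [399.5 241.3] [0.5123 0.1933 0.115 ]
scene [484 260  12  11 105] [489.2 265. ] [0.3979 0.3885 0.115 ]
```

View pics/c8.png

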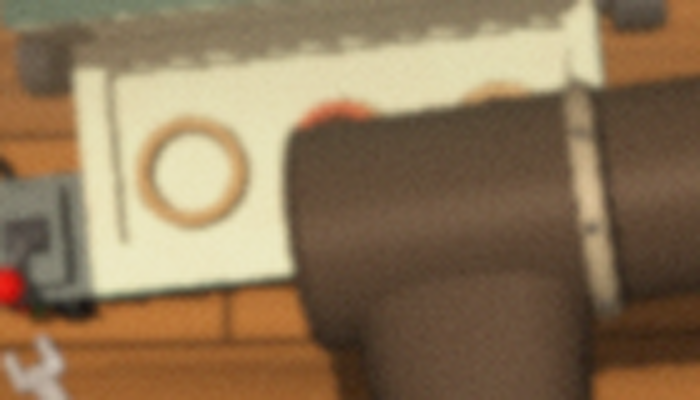

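```bash
python3 - <<'E'
from h import *
p,M,y,s=pose()
t=grab('top'); d=grab('scene')
L=ray(t,218.4,199.4,.092)[:2]; print('setL',L,'exp',ORG+.11*KY,'kiln',[ (L-ORG)@KX,(L-ORG)@KY])
f=cv2.imread('pics/t2.png'); h=cv2.cvtColor(f,cv2.COLOR_BGR2HSV)
# tan ring mask
m=((h[:,:,0]>8)&(h[:,:,0]<18)&(h[:,:,1]>75)).astype(np.uint8); m[:185]=0;m[214:]=0;m[:,:204]=0;m[:,234:]=0
c=max(cv2.findContours(m,cv2.RETR_EXTERNAL,cv2.CHAIN_APPROX_NONE)[0],key=len); e=cv2.fitEllipse(c); print(e,ray(t,*e[0],.09))
# stand: dark pixels near
g=f.max(2); w=(g<95).astype(np.uint8); w[:160]=0;w[195:]=0;w[:,:352]=0;w[:,382:]=0
c=np.vstack(cv2.findContours(w,cv2.RETR_EXTERNAL,cv2.CHAIN_APPROX_NONE)[0]); e=cv2.minEnclosingCircle(c); print('stand',e,ray(t,*e[0],.036))
u0=proj(d,p).astype(int); x0,y0=u0[0]-70,max(u0[1]-80,0); print(x0,y0)
A=cv2.resize(d['frame'][y0:y0+100,x0:x0+100,::-1],None,fx=5,fy=5,interpolation=cv2.INTER_CUBIC)
for sy in(-1,1):
  for b,c in((0,(0,0,255)),(.02,(0,255,0)),(.03,(255,0,0))):
    u=(proj(d,p+M[:,1]*sy*s['finger_gap']/2-M[:,2]*b)-[x0,y0])*5; cv2.circle(A,(int(u[0]),int(u[1])),3,c,-1)
cv2.imwrite('pics/c9.png',A)
E
```

```text
setL [0.53602078 0.3081874 ] exp [0.52515711 0.30978614] kiln [np.float64(0.010678545952897642), np.float64(0.10744186195679195)]
((217.98182678222656, 199.16407775878906), (19.090730667114258, 19.316162109375), 35.5192985534668) [0.53704398 0.31006563 0.09      ]
stand ((366.5, 184.5), 17.33503532409668) [ 0.58331459 -0.21970753  0.036     ]
259 29
```

View pics/c9.png

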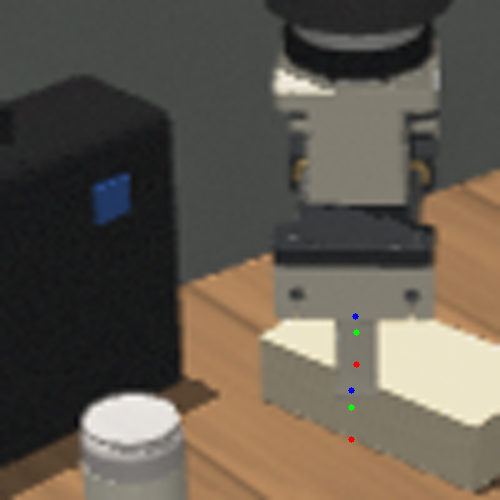

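```bash
python3 - <<'E'
from h import *
plan((.40,-.06,.20,185.1),(.40,-.06,.01,185.1))
E
```

```text
t 9.8 at [ 0.4832 -0.129   0.3466] yaw -130.2 gap 0.0788 j [ 0.13  0.   -0.09 -0.   -1.48  0.74]
   [-0.27   0.002  0.367] turn 0.994
   [-0.269  0.001  0.842] turn 0.994
```

Emit:
jog_arm --commands '[[[-0.12, 0, 0.05, 0.19, 0.3], [-0.24, 0, 0.15, 0.38, 0.3], [-0.27, 0, 0.25, 0.57, 0.3], [-0.27, 0, 0.37, 0.76, 0.3], [-0.27, 0, 0.48, 0.95, 0.3], [-0.27, 0, 0.59, 1, 0.3], [-0.27, 0, 0.7, 1, 0.3], [-0.27, 0, 0.78, 1, 0.3], [-0.27, 0, 0.84, 1, 0.3], [-0.27, 0, 0.84, 1, 0.3]]]'

```text
t: 10.8
ee_pos: [0.3979, -0.0588, 0.0091]
ee_rot: [0.737, -0.675, -0.002, 0.003]
force: [0.2, 0.5, 0.3]
finger_gap: 0.0264
grasp_force: 0.0
```

Emit:
jog_arm --commands '[[[0, 0, 0.015, 0, 0.3], [0, 0, 0.025, 0, 0.3], [0, 0, 0.03, 0, 0.3], [0, 0, 0.03, 0, 0.3]]]'

```text
t: 11.2
ee_pos: [0.4006, -0.0587, 0.0002]
ee_rot: [0.737, -0.676, 0.0, -0.0]
force: [0.1, 1.1, -0.1]
finger_gap: 0.0263
grasp_force: 0.0
```

```bash
python3 - <<'E'
from h import *
p,M,y,s=pose(); print(p,s['force'],s['finger_gap'])
d=grab('scene');t=grab('top')
a=cv2.resize(d['frame'][100:250,280:480,::-1],None,fx=3,fy=3); b=cv2.resize(t['frame'][165:245,250:390,::-1],None,fx=3,fy=3)
u=(proj(d,p)-[280,100])*3; cv2.circle(a,(int(u[0]),int(u[1])),3,(0,0,255),-1)
cv2.imwrite('pics/d1.png',a)
E
```

```text
[ 4.00609058e-01 -5.86727938e-02  1.58286486e-04] [ 0.05820028  1.09469317 -0.1258534 ] 0.026259634077329463
```

View pics/d1.png

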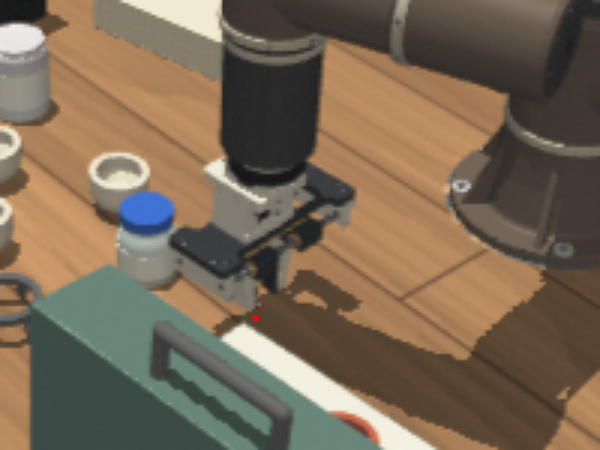

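Emit:
jog_arm --commands '[[[0, 0, 0.01, 0, 0.3], [0, 0, 0.02, 0, 0.3], [0, 0, 0.03, 0, 0.3], [0, 0, 0.03, 0, 0.3]]]'

```text
t: 11.7
ee_pos: [0.3997, -0.059, -0.013]
ee_rot: [0.737, -0.676, -0.0, 0.001]
force: [0.4, 0.1, 0.7]
finger_gap: 0.0265
grasp_force: 0.0
```

Emit:
jog_arm --commands '[[[0, 0, 0.01, 0, 0.3], [0, 0, 0.015, 0, 0.3], [0, 0, 0.015, 0, 0.3]]]'

```text
t: 12.0
ee_pos: [0.3999, -0.0589, -0.0187]
ee_rot: [0.737, -0.676, -0.0, 0.0]
force: [0.1, -0.1, 1.0]
finger_gap: 0.026
grasp_force: 0.0
```

Emit:
jog_arm --commands '[[[0, 0, 0.008, 0, 0.3], [0, 0, 0.008, 0, 0.3]]]'

```text
t: 12.2
ee_pos: [0.4, -0.0589, -0.0218]
ee_rot: [0.737, -0.676, -0.0, 0.0]
force: [1.0, 0.0, 0.6]
finger_gap: 0.0265
grasp_force: 0.0
```

Emit:
jog_arm --commands '[[[0, 0, 0.006, 0, 0.3], [0, 0, 0.006, 0, 0.3]]]'

```text
t: 12.4
ee_pos: [0.4001, -0.0589, -0.0241]
ee_rot: [0.737, -0.676, -0.0, 0.0]
force: [0.2, 0.8, -0.8]
finger_gap: 0.0263
grasp_force: 0.0
```

Emit:
jog_arm --commands '[[[0, 0, 0.006, 0, 0.3], [0, 0, 0.006, 0, 0.3]]]'

```text
t: 12.6
ee_pos: [0.4, -0.0589, -0.0266]
ee_rot: [0.737, -0.676, -0.0, 0.0]
force: [-0.0, -0.3, -0.6]
finger_gap: 0.0264
grasp_force: 0.0
```

Emit:
jog_arm --commands '[[[0, 0, 0.006, 0, 0.3], [0, 0, 0.006, 0, 0.3]]]'

```text
t: 12.8
ee_pos: [0.4, -0.0589, -0.029]
ee_rot: [0.737, -0.676, -0.0, 0.0]
force: [0.2, -0.5, -0.4]
finger_gap: 0.0262
grasp_force: 0.0
```

Emit:
jog_arm --commands '[[[0, 0, 0.006, 0, 0.3], [0, 0, 0.006, 0, 0.3]]]'

```text
t: 13.0
ee_pos: [0.4, -0.0589, -0.0314]
ee_rot: [0.737, -0.676, -0.0, 0.0]
force: [0.2, -0.4, -0.6]
finger_gap: 0.0264
grasp_force: 0.0
```

Emit:
jog_arm --commands '[[[0, 0, 0.006, 0, 0.3], [0, 0, 0.006, 0, 0.3]]]'

```text
t: 13.2
ee_pos: [0.4004, -0.0588, -0.0331]
ee_rot: [0.737, -0.676, 0.0, -0.0]
force: [-3.6, 0.4, 11.8]
finger_gap: 0.0262
grasp_force: 6.2
```

```bash
cat >> h.py <<'E'
ZB=.0325
ORG=np.array([.546,.200])
_plan=plan
def plan(*w):
    print('true z %.4f'%(pose()[0][2]+ZB)); _plan(*[(a[0],a[1],a[2]-ZB,a[3]) for a in w])
SET={'L':ORG+.11*KY,'M':ORG,'R':ORG-.11*KY}
E
python3 - <<'E'
from h import *
plan((.40,-.06,.22,None),(*ORG,.22,275.1))
E
```

```text
true z -0.0006
t 13.2 at [ 0.4004 -0.0588 -0.0331] yaw -175.0 gap 0.0262 j [ 0.35  0.22 -0.85  0.   -0.5  -0.26]
   [ 0.003  0.001 -0.551] turn 0.000
   [-0.613 -0.419 -0.551] turn -2.002
```

Emit:
jog_arm --commands '[[[0, 0, -0.1, 0, 0.3], [0, 0, -0.22, -0.19, 0.5], [0, 0, -0.34, -0.38, 0.95], [0, 0, -0.46, -0.57, 0.95], [-0.12, 0, -0.55, -0.76, 0.95], [-0.24, -0.05, -0.55, -0.95, 0.95], [-0.36, -0.1, -0.55, -1, 0.95], [-0.48, -0.1, -0.55, -1, 0.95], [-0.6, -0.1, -0.55, -1, 0.95], [-0.6, -0.1, -0.55, -1, 0.95]]]'

```text
t: 14.2
ee_pos: [0.4191, 0.1879, 0.1862]
ee_rot: [0.94, -0.34, 0.0, -0.0]
force: [-0.8, -0.6, -0.4]
finger_gap: 0.0828
grasp_force: 0.0
```

```bash
python3 - <<'E'
from h import *
plan((*ORG,.22,275.1),(*ORG,.13,275.1))
E
```

```text
true z 0.2187
t 14.2 at [0.4191 0.1879 0.1862] yaw -129.8 gap 0.0828 j [ 0.85  0.   -0.45 -0.   -1.12  0.02]
   [ 0.224 -0.226 -0.003] turn -0.998
   [ 0.224 -0.226  0.222] turn -0.998
```

Emit:
jog_arm --commands '[[[0.04, -0.04, 0, -0.19, 0.95], [0.08, -0.08, 0, -0.38, 0.95], [0.12, -0.12, 0, -0.57, 0.95], [0.16, -0.16, 0, -0.76, 0.95], [0.2, -0.2, 0, -0.95, 0.95], [0.224, -0.226, 0, -1, 0.95], [0.224, -0.226, 0.05, -1, 0.95], [0.224, -0.226, 0.1, -1, 0.95], [0.224, -0.226, 0.1, -1, 0.95]]]'

```text
t: 15.1
ee_pos: [0.5442, 0.1939, 0.1433]
ee_rot: [0.999, 0.043, -0.003, 0.001]
force: [-0.6, 0.1, 0.0]
finger_gap: 0.0832
grasp_force: 0.0
```

```bash
python3 - <<'E'
from h import *
plan((*ORG,.13,275.1),(*ORG,.097,275.1))
t=grab('top');d=grab('scene')
b=cv2.resize(t['frame'][150:230,190:310,::-1],None,fx=5,fy=5,interpolation=cv2.INTER_CUBIC)
p,M,y,s=pose(); u=(proj(t,p+[0,0,ZB])-[190,150])*5; cv2.circle(b,(int(u[0]),int(u[1])),3,(0,0,255),-1)
cv2.imwrite('pics/d2.png',b)
E
```

```text
true z 0.1758
t 15.1 at [0.5442 0.1939 0.1433] yaw -85.1 gap 0.0832 j [ 0.68  0.24 -0.27 -0.   -1.06  0.98]
   [ 0.006 -0.015  0.115] turn -0.004
   [ 0.007 -0.015  0.197] turn -0.004
```

View pics/d2.png

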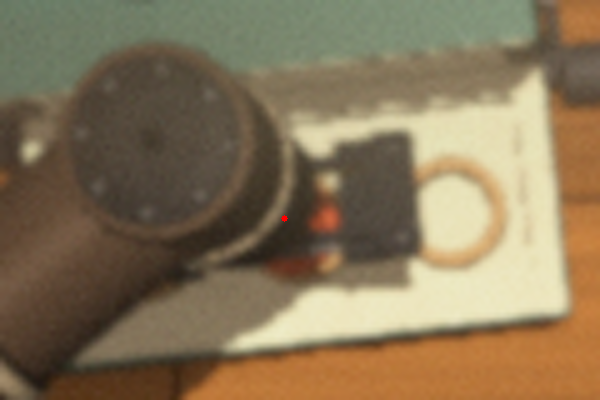

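```bash
python3 - <<'E'
from h import *
t=grab('top');p=pose()[0]
for z in(.25,.27,.29):
    q=ray(t,265,188.6,z)[:2]; print(z,q,(q-p[:2])@KX)
q=ray(t,282,192.2,.092)[:2]; print('R',q,(q-ORG)@KX,(q-ORG)@KY)
f=t['frame'];h=cv2.cvtColor(f,cv2.COLOR_RGB2HSV)
m=((h[:,:,0]>8)&(h[:,:,0]<18)&(h[:,:,1]>75)).astype(np.uint8); m[:180]=0;m[206:]=0;m[:,:273]=0;m[:,294:]=0
c=max(cv2.findContours(m,cv2.RETR_EXTERNAL,cv2.CHAIN_APPROX_NONE)[0],key=len).reshape(-1,2)
q=np.array([ray(t,*(c_+0.0),.092)[:2] for c_ in c]); 
k=np.c_[(q-ORG)@KX,(q-ORG)@KY]; print(k.min(0),k.max(0),(k.min(0)+k.max(0))/2)
E
```

```text
0.25 [0.55487742 0.12676592] 0.002343165183739409
0.27 [0.55288035 0.1246079 ] 0.00016217023280954657
0.29 [0.55088329 0.12244988] -0.002018824718120316
R [0.55664597 0.0841527 ] 0.0003056584910507631 -0.1163350333306568
[-0.0344643  -0.14439663] [-0.00170691 -0.09212239] [-0.0180856  -0.11825951]
```

Emit:
jog_arm --commands '[[[0.006, -0.01, 0.06, 0, 0.95], [0.006, -0.01, 0.12, 0, 0.95], [0.006, -0.01, 0.17, 0, 0.95], [0.006, -0.01, 0.195, 0, 0.95], [0.006, -0.01, 0.195, 0, 0.95], [0.006, -0.01, 0.195, 0, 0.85]]]'

```text
t: 15.85
ee_pos: [0.5488, 0.1999, 0.0697]
ee_rot: [0.999, 0.044, 0.001, -0.0]
force: [-0.4, 0.3, 0.1]
finger_gap: 0.0795
grasp_force: 0.0
```

Emit:
jog_arm --commands '[[[0, 0, 0, 0, 0.8], [0, 0, 0, 0, 0.75], [0, 0, 0, 0, 0.7], [0, 0, 0, 0, 0.7]]]' --squeeze 6

```text
t: 16.25
ee_pos: [0.5492, 0.2013, 0.0699]
ee_rot: [0.999, 0.044, 0.002, -0.001]
force: [-1.5, 5.2, 2.8]
finger_gap: 0.066
grasp_force: 6.0
```

Emit:
jog_arm --commands '[[[0, 0, 0, 0, 0.7], [0, 0, 0, 0, 0.7], [0, 0, -0.05, 0, 0.7], [0, 0, -0.12, 0, 0.7], [0, 0, -0.2, 0, 0.7], [0, 0, -0.26, 0, 0.7], [0, 0, -0.26, 0, 0.7]]]' --squeeze 22

```text
t: 16.95
ee_pos: [0.5499, 0.2005, 0.1766]
ee_rot: [0.999, 0.044, 0.003, -0.002]
force: [0.4, 0.2, -2.6]
finger_gap: 0.0655
grasp_force: 22.0
```

```bash
cat >> h.py <<'E'
def ringdark(d,c0,r=32,smax=110,vmax=110,z=.036):
    f=d['frame'];h=cv2.cvtColor(f,cv2.COLOR_RGB2HSV)
    m=((h[:,:,1]<smax)&(h[:,:,2]<vmax)).astype(np.uint8)
    k=np.zeros_like(m); cv2.circle(k,(int(c0[0]),int(c0[1])),r,1,-1); m=m*k
    n,l,s,c=cv2.connectedComponentsWithStats(m,connectivity=8)
    for i in range(1,n):
        if s[i,4]>12:
            pts=np.argwhere(l==i)[:,::-1]
            if s[i,4]>30:
                e=cv2.fitEllipse(cv2.convexHull(pts.astype(np.int32))) if len(cv2.convexHull(pts.astype(np.int32)))>=5 else None
            else: e=None
            print(s[i],c[i].round(1), None if e is None else (np.round(e[0],1),np.round(e[1],1),ray(d,*e[0],z).round(4)))
E
python3 - <<'E'
from h import *
p,M,y,s=pose(); print(p,s['finger_gap'],s['grasp_force'],s['force'])
t=grab('top','t3');d=grab('scene','s3')
ringdark(t,(366,179),20)
print('scene');ringdark(d,(282,201),20)
print(t['frame'][170:188,366].tolist())
E
```

```text
[0.54985714 0.20049405 0.17661502] 0.06551400241294271 21.955838108842727 [ 0.36579908  0.22021106 -2.62080886]
[363 169  13  16  38] [370.9 173.9] (array([367.7, 177. ]), array([14.8, 17.2]), array([ 0.6106, -0.2251,  0.036 ]))
[356 177  13  12  27] [360.3 183.6] None
scene
[269 181  14  10  25] [274.8 185.8] None
[267 192  34  28 291] [285.4 205.2] (array([283.4, 206.1]), array([27.5, 32.7]), array([ 0.6216, -0.185 ,  0.036 ]))
[[96, 76, 58], [106, 72, 44], [125, 80, 42], [148, 94, 47], [156, 100, 50], [159, 100, 53], [162, 103, 51], [164, 105, 50], [164, 108, 55], [160, 106, 56], [153, 97, 47], [151, 96, 49], [153, 99, 51], [159, 100, 51], [164, 104, 51], [156, 104, 67], [127, 98, 75], [109, 92, 76]]
```

```bash
cat >> h.py <<'E'
from scipy.optimize import least_squares
def stand(t,u0=(366.5,178.5),z=.036):
    """fit a circle (world, at ring height) to dark pixels"""
    f=t['frame'].astype(int); c=np.array(ray(t,*u0,z)[:2])
    vv,uu=np.mgrid[int(u0[1])-22:int(u0[1])+23,int(u0[0])-22:int(u0[0])+23]
    dk=np.clip(140-f[vv,uu,0],0,50).ravel()*((f[vv,uu,0]-f[vv,uu,2]).ravel()<62)
    P=np.array([ray(t,a,b,z)[:2] for a,b in zip(uu.ravel(),vv.ravel())])
    for _ in range(20):
        r=np.hypot(*(P-c).T); w=dk*(abs(r-.034)<.011)
        s=least_squares(lambda x:np.sqrt(w[w>0])*(np.hypot(*(P[w>0]-x).T)-.034),c,loss='soft_l1',f_scale=.02); c=s.x
    r=np.hypot(*(P-c).T); print('stand',c.round(4),'ring dark',int(w.sum()),'rms',np.sqrt((w*(r-.034)**2).sum()/w.sum()).round(4)); return c
E
python3 - <<'E'
from h import *
t=grab('top'); stand(t); stand(t,(364,181)); stand(t,(370,175))
d=grab('scene'); stand(d,(282,199)); stand(d,(284,203))
E
```

```text
stand [ 0.6052 -0.2166] ring dark 6748 rms 0.004
stand [ 0.6052 -0.2166] ring dark 6748 rms 0.004
stand [ 0.6052 -0.2166] ring dark 6748 rms 0.004
stand [ 0.6109 -0.2125] ring dark 9997 rms 0.0054
stand [ 0.611  -0.2125] ring dark 10041 rms 0.0054
```

```bash
python3 - <<'E'
from h import *
plan((.575,0,.20,275.1),(.607,-.215,.18,275.1),(.607,-.215,.06,275.1))
E
```

```text
true z 0.2037
t 17.1 at [0.5471 0.199  0.1712] yaw -85.0 gap 0.0654 j [ 0.68  0.22 -0.23 -0.   -1.12  0.97]
   [0.027 0.502 0.009] turn -0.003
   [0.06  1.044 0.06 ] turn -0.003
   [0.061 1.044 0.36 ] turn -0.003
```

Emit:
jog_arm --commands '[[[0.005, 0.08, 0, 0, 0.7], [0.01, 0.18, 0, 0, 0.7], [0.016, 0.28, 0, 0, 0.7], [0.02, 0.38, 0, 0, 0.7], [0.027, 0.48, 0, 0, 0.7], [0.03, 0.58, 0, 0, 0.7], [0.037, 0.68, 0, 0, 0.7], [0.045, 0.8, 0.02, 0, 0.7], [0.05, 0.9, 0.05, 0, 0.7], [0.055, 1, 0.06, 0, 0.7]]]'

```text
t: 18.15
ee_pos: [0.603, -0.1986, 0.1455]
ee_rot: [0.999, 0.043, -0.002, -0.0]
force: [1.1, 0.4, -3.1]
finger_gap: 0.0656
grasp_force: 22.0
```

```bash
python3 - <<'E'
from h import *
p,M,y,s=pose(); print(s['grasp_force'],s['force'],s['finger_gap'])
t=grab('top'); stand(t); d=grab('scene'); stand(d,(282,200))
plan((.607,-.215,.18,275.1),(.607,-.215,.06,275.1))
E
```

```text
21.95659419579897 [ 1.14626501  0.39981011 -3.11406897] 0.06563654003798948
stand [ 0.6053 -0.2128] ring dark 16873 rms 0.0064
stand [ 0.6119 -0.2131] ring dark 13552 rms 0.0059
true z 0.1777
t 18.2 at [ 0.6031 -0.2012  0.1452] yaw -85.3 gap 0.0659 j [-0.02  0.33 -0.14  0.   -1.1   1.67]
   [ 0.007  0.035 -0.006] turn -0.008
   [0.008 0.035 0.294] turn -0.008
```

Emit:
jog_arm --commands '[[[0.008, 0.035, 0.05, 0, 0.7], [0.008, 0.035, 0.12, 0, 0.7], [0.008, 0.035, 0.18, 0, 0.7], [0.008, 0.035, 0.23, 0, 0.7], [0.008, 0.035, 0.27, 0, 0.7], [0.008, 0.035, 0.29, 0, 0.7], [0.008, 0.035, 0.3, 0, 0.7], [0.008, 0.035, 0.31, 0, 0.7], [0.008, 0.035, 0.31, 0, 0.7]]]'

```text
t: 19.15
ee_pos: [0.6093, -0.2108, 0.0248]
ee_rot: [0.999, 0.044, 0.0, 0.0]
force: [-0.1, -0.9, -1.8]
finger_gap: 0.0657
grasp_force: 22.0
```

```bash
python3 - <<'E'
from h import *
p,M,y,s=pose(); print(s['grasp_force'],s['force'],s['finger_gap'],s['wrist_torque'])
plan((.607,-.215,.045,275.1))
E
```

```text
21.955232216860168 [-0.0805205  -0.93126251 -1.78081297] 0.06574295216408849 [-0.19539679  0.19476904 -0.00335307]
true z 0.0573
t 19.1 at [ 0.6093 -0.2108  0.0248] yaw -85.0 gap 0.0657 j [-0.03  0.46 -0.26  0.   -0.86  1.69]
   [-0.007  0.01   0.031] turn -0.002
```

Emit:
jog_arm --commands '[[[-0.004, 0.008, 0.006, 0, 0.7], [-0.004, 0.008, 0.012, 0, 0.7], [-0.004, 0.008, 0.018, 0, 0.7], [-0.004, 0.008, 0.018, 0, 0.7]]]'

```text
t: 19.55
ee_pos: [0.609, -0.2155, 0.0191]
ee_rot: [0.999, 0.044, 0.001, 0.001]
force: [-1.6, -5.6, 4.4]
finger_gap: 0.0656
grasp_force: 22.0
```

Emit:
jog_arm --commands '[[[0, 0, 0.005, 0, 0.7], [0, 0, 0.005, 0, 0.7]]]'

```text
t: 19.75
ee_pos: [0.6096, -0.2161, 0.0181]
ee_rot: [0.999, 0.044, 0.002, 0.001]
force: [-1.7, -6.1, 11.4]
finger_gap: 0.0655
grasp_force: 21.9
```

Emit:
jog_arm --commands '[[[0, 0, 0.005, 0, 0.7], [0, 0, 0.005, 0, 0.7]]]'

```text
t: 19.95
ee_pos: [0.6103, -0.2164, 0.017]
ee_rot: [0.999, 0.044, 0.003, 0.002]
force: [-1.8, -6.6, 14.4]
finger_gap: 0.0654
grasp_force: 22.0
```

Emit:
jog_arm --commands '[[[0, 0, -0.012, 0, 0.7], [-0.004, 0.012, -0.012, 0, 0.7], [-0.004, 0.012, -0.006, 0, 0.7], [-0.004, 0.012, 0, 0, 0.7], [-0.004, 0.012, 0, 0, 0.7]]]'

```text
t: 20.45
ee_pos: [0.6078, -0.2193, 0.0135]
ee_rot: [0.999, 0.044, 0.001, 0.0]
force: [2.9, -1.4, 2.3]
finger_gap: 0.0651
grasp_force: 22.0
```

Emit:
jog_arm --commands '[[[0, 0, 0.004, 0, 0.7], [0, 0, 0.004, 0, 0.7]]]'

```text
t: 20.65
ee_pos: [0.6085, -0.2194, 0.0129]
ee_rot: [0.999, 0.044, 0.002, 0.001]
force: [2.9, -1.4, 6.6]
finger_gap: 0.0657
grasp_force: 22.0
```

Emit:
jog_arm --commands '[[[0.003, -0.001, -0.004, 0, 0.7], [0.003, -0.001, -0.004, 0, 0.74], [0.003, -0.001, -0.004, 0, 0.8], [0.003, -0.001, -0.004, 0, 0.88], [0.003, -0.001, -0.004, 0, 0.92], [0.003, -0.001, -0.06, 0, 0.95], [0.003, -0.001, -0.16, 0, 0.95], [0.003, -0.001, -0.26, 0, 0.95], [0.003, -0.001, -0.36, 0, 0.95]]]'

```text
t: 21.55
ee_pos: [0.6068, -0.2181, 0.1566]
ee_rot: [0.999, 0.043, -0.001, -0.0]
force: [1.0, -0.6, 0.8]
finger_gap: 0.0831
grasp_force: 0.0
```

```bash
python3 - <<'E'
from h import *
plan((.561,-.331,.19,275.1))
E
```

```text
true z 0.1891
t 21.6 at [ 0.6068 -0.2181  0.1566] yaw -85.0 gap 0.0831 j [-0.04  0.33 -0.11 -0.   -1.13  1.7 ]
   [-0.139  0.271 -0.002] turn -0.003
```

Emit:
jog_arm --commands '[[[-0.03, 0.06, 0, 0.19, 0.95], [-0.06, 0.12, 0, 0.38, 0.95], [-0.09, 0.18, 0, 0.57, 0.95], [-0.12, 0.24, 0, 0.76, 0.95], [-0.139, 0.28, 0, 0.95, 0.95], [-0.139, 0.28, 0, 1, 0.95]]]'

```text
t: 22.15
ee_pos: [0.5604, -0.3364, 0.1549]
ee_rot: [0.938, -0.346, -0.001, -0.0]
force: [0.3, 0.7, -1.0]
finger_gap: 0.0833
grasp_force: 0.0
```

Emit:
jog_arm --commands '[[[0, 0, 0, 0.19, 0.95], [0, 0, 0, 0.38, 0.95], [0, 0, 0, 0.57, 0.95], [0, 0, 0, 0.76, 0.95], [0, 0, 0, 0.95, 0.95], [0, 0, 0, 1, 0.95], [0, 0, 0, 1, 0.95]]]'

```text
t: 22.85
ee_pos: [0.5615, -0.3344, 0.1551]
ee_rot: [0.737, -0.676, -0.001, 0.0]
force: [0.2, 0.3, 0.4]
finger_gap: 0.0835
grasp_force: 0.0
```

```bash
python3 - <<'E'
from h import *
plan((.561,-.335,.03,185.1))
E
```

```text
true z 0.1876
t 22.9 at [ 0.5615 -0.3344  0.1551] yaw -175.0 gap 0.0835 j [-0.24  0.35 -0.09 -0.   -1.13  0.33]
   [0.002 0.001 0.394] turn -0.003
```

Emit:
jog_arm --commands '[[[0, 0, 0.1, 0, 1], [0, 0, 0.2, 0, 1], [0, 0, 0.28, 0, 1], [0, 0, 0.34, 0, 1], [0, 0, 0.37, 0, 1], [0, 0, 0.39, 0, 1], [0, 0, 0.39, 0, 1]]]'

```text
t: 23.55
ee_pos: [0.5618, -0.3348, -0.0008]
ee_rot: [0.737, -0.676, -0.0, 0.0]
force: [0.6, -0.4, -0.4]
finger_gap: 0.0875
grasp_force: 0.0
```

Emit:
jog_arm --commands '[[[0, 0, 0, 0, 0.85], [0, 0, 0, 0, 0.75], [0, 0, 0, 0, 0.7], [0, 0, 0, 0, 0.7], [0, 0, 0, 0, 0.7]]]' --squeeze 4

```text
t: 24.05
ee_pos: [0.5624, -0.3352, 0.0005]
ee_rot: [0.737, -0.676, 0.001, -0.0]
force: [-0.9, -0.7, 4.8]
finger_gap: 0.067
grasp_force: 4.0
```

Emit:
jog_arm --commands '[[[0, 0, 0, 0, 0.85], [0, 0, 0, 0, 1], [0, 0, 0, -0.19, 1], [0, 0, 0, -0.38, 1], [0, 0, 0, -0.57, 1], [0, 0, 0, -0.76, 1], [0, 0, 0, -0.95, 1], [0, 0, 0, -1, 1], [0, 0, 0, -1, 1]]]'

```text
t: 24.95
ee_pos: [0.5619, -0.3347, -0.0006]
ee_rot: [0.94, -0.342, -0.0, -0.0]
force: [-0.4, -0.1, 0.2]
finger_gap: 0.0877
grasp_force: 0.0
```

Emit:
jog_arm --commands '[[[0, 0, 0, -0.19, 1], [0, 0, 0, -0.38, 1], [0, 0, 0, -0.57, 1], [0, 0, 0, -0.76, 1], [0, 0, 0, -0.95, 1], [0, 0, 0, -1, 1], [0, 0, 0, -1, 0.85], [0, 0, 0, -1, 0.75], [0, 0, 0, -1, 0.7], [0, 0, 0, -1, 0.7]]]'

```text
t: 25.95
ee_pos: [0.5621, -0.335, -0.0004]
ee_rot: [0.999, 0.043, 0.0, 0.0]
force: [0.6, 0.6, 0.4]
finger_gap: 0.0687
grasp_force: 4.0
```

Emit:
jog_arm --commands '[[[0, 0, 0, 0, 0.7], [0, 0, 0, 0, 0.7], [0, 0, 0, 0, 0.7]]]' --squeeze 22

```text
t: 26.25
ee_pos: [0.5621, -0.3349, -0.0003]
ee_rot: [0.999, 0.043, 0.0, 0.0]
force: [0.4, 0.2, -1.0]
finger_gap: 0.0675
grasp_force: 22.0
```

Emit:
jog_arm --commands '[[[0, 0, -0.06, 0, 0.7], [0, 0, -0.14, 0, 0.7], [0, 0, -0.24, 0, 0.7], [0, 0, -0.34, 0, 0.7], [-0.02, -0.1, -0.42, 0, 0.7], [-0.02, -0.22, -0.42, 0, 0.7], [-0.02, -0.34, -0.42, 0, 0.7], [-0.02, -0.46, -0.42, 0, 0.7], [-0.02, -0.58, -0.42, 0, 0.7], [-0.02, -0.7, -0.42, 0, 0.7]]]'

```text
t: 27.25
ee_pos: [0.5288, -0.0548, 0.1675]
ee_rot: [0.999, 0.043, -0.0, -0.0]
force: [1.6, 0.6, -2.9]
finger_gap: 0.0673
grasp_force: 22.0
```

```bash
cat >> h.py <<'E'
ORG=np.array([.549,.201]); SET={'L':ORG+.11*KY,'M':ORG,'R':ORG-.11*KY}
E
python3 - <<'E'
from h import *
s=pose()[3]; print(s['force'],s['grasp_force'],s['finger_gap'])
plan((*SET['R'],.20,275.1),(*SET['L'],.20,275.1))
t=grab('top'); stand(t)
E
```

```text
[ 1.60769608  0.56041149 -2.86296531] 21.99828095122939 0.06733400156145794
true z 0.2000
t 27.2 at [ 0.5288 -0.0548  0.1675] yaw -85.1 gap 0.0673 j [ 0.27  0.14 -0.34 -0.   -1.09  1.39]
   [ 0.106 -0.358  0.   ] turn -0.003
   [ 0.105 -0.908  0.   ] turn -0.003
stand [ 0.6042 -0.214 ] ring dark 3437 rms 0.0041
```

Emit:
jog_arm --commands '[[[0.02, -0.1, 0, 0, 0.7], [0.04, -0.22, 0, 0, 0.7], [0.06, -0.34, 0, 0, 0.7], [0.08, -0.46, 0, 0, 0.7], [0.1, -0.58, 0, 0, 0.7], [0.105, -0.7, 0, 0, 0.7], [0.105, -0.8, 0, 0, 0.7], [0.105, -0.87, 0.05, 0, 0.7], [0.105, -0.907, 0.1, 0, 0.7], [0.105, -0.907, 0.14, 0, 0.7]]]'

```text
t: 28.3
ee_pos: [0.539, 0.3103, 0.1098]
ee_rot: [0.999, 0.044, -0.001, 0.0]
force: [-0.6, -1.1, -2.1]
finger_gap: 0.0681
grasp_force: 22.0
```

```bash
python3 - <<'E'
from h import *
s=pose()[3]; print(s['force'],s['grasp_force'],s['finger_gap'])
plan((*SET['L'],.115,275.1),(*SET['L'],.107,275.1))
E
```

```text
[-0.59838364 -1.05788363 -2.10531716] 21.99982258840464 0.06808294106553969
true z 0.1423
t 28.3 at [0.539  0.3103 0.1098] yaw -84.9 gap 0.0681 j [ 0.84  0.34 -0.22 -0.   -1.01  0.82]
   [ 0.001 -0.001  0.068] turn -0.000
   [ 0.001 -0.001  0.088] turn -0.000
```

Emit:
jog_arm --commands '[[[0, 0, 0.03, 0, 0.7], [0, 0, 0.05, 0, 0.7], [0, 0, 0.065, 0, 0.7], [0, 0, 0.07, 0, 0.7], [0, 0, 0.07, 0, 0.7]]]'

```text
t: 28.8
ee_pos: [0.5404, 0.3082, 0.084]
ee_rot: [0.999, 0.043, 0.0, -0.0]
force: [-0.1, 0.7, -2.9]
finger_gap: 0.0677
grasp_force: 22.0
```

Emit:
jog_arm --commands '[[[0, 0, 0.006, 0, 0.7], [0, 0, 0.01, 0, 0.7], [0, 0, 0.01, 0, 0.7]]]'

```text
t: 29.1
ee_pos: [0.5401, 0.3084, 0.0797]
ee_rot: [0.999, 0.043, 0.0, -0.0]
force: [1.0, 0.5, -2.6]
finger_gap: 0.0678
grasp_force: 22.0
```

Emit:
jog_arm --commands '[[[0, 0, 0.005, 0, 0.7], [0, 0, 0.005, 0, 0.7], [0, 0, 0.005, 0, 0.7]]]'

```text
t: 29.4
ee_pos: [0.5404, 0.3089, 0.078]
ee_rot: [0.999, 0.044, 0.0, -0.0]
force: [-0.6, 1.7, -0.6]
finger_gap: 0.0681
grasp_force: 22.0
```

Emit:
jog_arm --commands '[[[0, -0.005, 0, 0, 0.7], [0, -0.005, 0.005, 0, 0.7], [0, -0.005, 0.007, 0, 0.7], [0, -0.005, 0.007, 0, 0.7]]]'

```text
t: 29.8
ee_pos: [0.5401, 0.3109, 0.0751]
ee_rot: [0.999, 0.044, 0.0, -0.0]
force: [-0.2, 2.3, 1.7]
finger_gap: 0.0676
grasp_force: 22.0
```

Emit:
jog_arm --commands '[[[0, 0, 0.004, 0, 0.7], [0, 0, 0.004, 0, 0.7]]]'

```text
t: 30.0
ee_pos: [0.5401, 0.3112, 0.0744]
ee_rot: [0.999, 0.044, 0.001, -0.001]
force: [-4.5, 2.6, 7.9]
finger_gap: 0.0678
grasp_force: 22.0
```

Emit:
jog_arm --commands '[[[-0.003, -0.003, -0.003, 0, 0.7], [-0.003, -0.003, -0.003, 0, 0.74], [-0.003, -0.003, -0.003, 0, 0.8], [-0.003, -0.003, -0.003, 0, 0.86], [-0.003, -0.003, -0.003, 0, 0.88], [-0.003, -0.003, -0.05, 0, 0.88], [-0.003, -0.003, -0.14, 0, 0.88], [-0.003, -0.003, -0.24, 0, 0.9], [-0.003, 0.1, -0.26, 0, 0.95], [-0.003, 0.2, -0.26, 0, 0.95]]]'

```text
t: 31.0
ee_pos: [0.5463, 0.231, 0.1793]
ee_rot: [0.999, 0.044, 0.001, -0.001]
force: [-0.2, -0.4, 0.2]
finger_gap: 0.0827
grasp_force: 0.0
```

```bash
python3 - <<'E'
from h import *
plan((.476,-.20,.20,230),(.476,-.440,.20,185.1))
E
```

```text
true z 0.2118
t 31.0 at [0.5463 0.231  0.1793] yaw -84.9 gap 0.0827 j [ 0.73  0.23 -0.2   0.   -1.14  0.93]
   [-0.271  1.058  0.027] turn 1.002
   [-0.324  1.655  0.025] turn 2.000
```

Emit:
jog_arm --commands '[[[-0.04, 0.1, 0, 0, 1], [-0.08, 0.2, 0, 0, 1], [-0.12, 0.31, 0, 0.1, 1], [-0.16, 0.42, 0, 0.25, 1], [-0.2, 0.53, 0, 0.4, 1], [-0.23, 0.64, 0, 0.55, 1], [-0.25, 0.76, 0, 0.7, 1], [-0.26, 0.88, 0, 0.85, 1], [-0.27, 1, 0, 1, 1], [-0.27, 1, 0, 1, 1]]]'

```text
t: 32.0
ee_pos: [0.4717, -0.1817, 0.1768]
ee_rot: [0.938, -0.347, -0.001, 0.0]
force: [0.1, 0.7, 0.3]
finger_gap: 0.088
grasp_force: 0.0
```

```bash
python3 - <<'E'
from h import *
plan((.476,-.440,.20,185.1),(.476,-.440,.033,185.1))
E
```

```text
true z 0.2093
t 32.0 at [ 0.4717 -0.1817  0.1768] yaw -130.6 gap 0.0880 j [ 0.02  0.09 -0.38  0.   -1.1   0.84]
   [0.428 0.484 0.024] turn 0.985
   [0.429 0.483 0.441] turn 0.985
```

Emit:
jog_arm --commands '[[[0.08, 0.09, 0, 0.19, 1], [0.16, 0.18, 0, 0.38, 1], [0.24, 0.27, 0, 0.57, 1], [0.32, 0.36, 0, 0.76, 1], [0.4, 0.44, 0, 0.95, 1], [0.43, 0.484, 0.04, 0.985, 1], [0.43, 0.484, 0.08, 0.985, 1], [0.43, 0.484, 0.12, 0.985, 1], [0.43, 0.484, 0.15, 0.985, 1], [0.43, 0.484, 0.15, 0.985, 1]]]'

```text
t: 33.0
ee_pos: [0.479, -0.435, 0.1151]
ee_rot: [0.741, -0.671, -0.002, 0.0]
force: [-0.4, 1.5, -0.2]
finger_gap: 0.0876
grasp_force: 0.0
```

```bash
python3 - <<'E'
from h import *
plan((.476,-.440,.033,185.1))
t=grab('top'); stand(t)
E
```

```text
true z 0.1476
t 33.0 at [ 0.479  -0.435   0.1151] yaw -174.3 gap 0.0876 j [-0.44  0.37 -0.15 -0.   -1.05  0.54]
   [0.012 0.008 0.287] turn 0.013
stand [ 0.6012 -0.2161] ring dark 8286 rms 0.006
```

Emit:
jog_arm --commands '[[[0.01, 0.005, 0.08, 0, 1], [0.01, 0.005, 0.16, 0, 1], [0.01, 0.005, 0.22, 0, 1], [0.01, 0.005, 0.26, 0, 1], [0.01, 0.005, 0.287, 0, 1], [0.01, 0.005, 0.287, 0, 0.9], [0.01, 0.005, 0.287, 0, 0.8], [0.01, 0.005, 0.287, 0, 0.7], [0.01, 0.005, 0.287, 0, 0.7], [0.01, 0.005, 0.287, 0, 0.7]]]' --squeeze 4

```text
t: 34.05
ee_pos: [0.4792, -0.4408, 0.0037]
ee_rot: [0.741, -0.671, 0.001, -0.0]
force: [-0.3, 0.3, 4.1]
finger_gap: 0.0676
grasp_force: 4.1
```

Emit:
jog_arm --commands '[[[0, 0, 0, 0, 0.7], [0, 0, 0, 0, 0.85], [0, 0, 0, 0, 1], [0, 0, 0, -0.19, 1], [0, 0, 0, -0.38, 1], [0, 0, 0, -0.57, 1], [0, 0, 0, -0.76, 1], [0, 0, 0, -0.95, 1], [0, 0, 0, -1, 1], [0, 0, 0, -1, 1]]]'

```text
t: 35.05
ee_pos: [0.4781, -0.44, 0.002]
ee_rot: [0.942, -0.337, -0.0, -0.0]
force: [-0.7, -0.4, 0.8]
finger_gap: 0.0874
grasp_force: 0.0
```

Emit:
jog_arm --commands '[[[0, 0, 0, -0.19, 1], [0, 0, 0, -0.38, 1], [0, 0, 0, -0.57, 1], [0, 0, 0, -0.76, 1], [0, 0, 0, -0.95, 1], [0, 0, 0, -1, 1], [0, 0, 0, -1, 0.85], [0, 0, 0, -1, 0.75], [0, 0, 0, -1, 0.7], [0, 0, 0, -1, 0.7]]]'

```text
t: 36.05
ee_pos: [0.4784, -0.4403, 0.0024]
ee_rot: [0.999, 0.049, -0.0, -0.0]
force: [-0.6, -0.0, 0.1]
finger_gap: 0.0685
grasp_force: 4.0
```

Emit:
jog_arm --commands '[[[0, 0, 0, 0, 0.7], [0, 0, 0, 0, 0.7], [0, 0, 0, 0, 0.7]]]' --squeeze 22

```text
t: 36.35
ee_pos: [0.4783, -0.4402, 0.0023]
ee_rot: [0.999, 0.049, -0.0, -0.0]
force: [-0.5, -0.3, -1.0]
finger_gap: 0.0678
grasp_force: 22.0
```

Emit:
jog_arm --commands '[[[0, 0, -0.06, 0, 0.7], [0, 0, -0.14, 0, 0.7], [0, 0, -0.24, 0, 0.7], [0, 0, -0.34, 0, 0.7], [0, -0.1, -0.44, 0, 0.7], [0, -0.22, -0.44, 0, 0.7], [0, -0.34, -0.44, 0, 0.7], [0, -0.46, -0.44, 0, 0.7], [0, -0.58, -0.44, 0, 0.7], [0, -0.7, -0.44, 0, 0.7]]]'

```text
t: 37.35
ee_pos: [0.45, -0.1599, 0.1785]
ee_rot: [0.999, 0.049, 0.0, -0.0]
force: [1.0, 0.8, -1.2]
finger_gap: 0.0681
grasp_force: 22.0
```

```bash
python3 - <<'E'
from h import *
s=pose()[3]; print(s['force'],s['grasp_force'],s['finger_gap'])
plan((*SET['M'],.20,275.1),(*SET['M'],.115,275.1))
t=grab('top'); stand(t)
E
```

```text
[ 0.9598801   0.80905287 -1.16374993] 21.997882947034668 0.06810814766077065
true z 0.2110
t 37.4 at [ 0.45   -0.1599  0.1785] yaw -84.4 gap 0.0681 j [ 0.07  0.04 -0.43 -0.   -1.1   1.6 ]
   [ 0.335 -0.874  0.028] turn 0.012
   [ 0.335 -0.874  0.24 ] turn 0.012
stand [ 0.604  -0.2143] ring dark 3492 rms 0.0039
```

Emit:
jog_arm --commands '[[[0.04, -0.1, 0, 0, 0.7], [0.08, -0.21, 0, 0, 0.7], [0.12, -0.32, 0, 0, 0.7], [0.16, -0.43, 0, 0, 0.7], [0.2, -0.54, 0, 0, 0.7], [0.25, -0.65, 0, 0, 0.7], [0.29, -0.76, 0, 0, 0.7], [0.333, -0.874, 0.03, 0, 0.7], [0.333, -0.874, 0.1, 0, 0.7], [0.333, -0.874, 0.18, 0, 0.7]]]'

```text
t: 38.4
ee_pos: [0.5493, 0.2014, 0.1059]
ee_rot: [0.999, 0.05, 0.001, -0.0]
force: [0.3, -0.3, -3.0]
finger_gap: 0.0678
grasp_force: 22.0
```

```bash
python3 - <<'E'
from h import *
s=pose()[3]; print(s['force'],s['grasp_force'],s['finger_gap'])
grab('top')
plan((*SET['M'],.113,275.1))
E
```

```text
[ 0.28960651 -0.30070261 -2.97420643] 21.999673588288715 0.0677526971442287
true z 0.1321
t 38.5 at [0.5456 0.1988 0.0996] yaw -84.4 gap 0.0676 j [ 0.68  0.29 -0.32 -0.   -0.97  0.99]
   [ 0.009 -0.005  0.048] turn 0.012
```

Emit:
jog_arm --commands '[[[0, 0, 0.02, 0, 0.7], [0, 0, 0.03, 0, 0.7], [0, 0, 0.04, 0, 0.7], [0, 0, 0.04, 0, 0.7]]]'

```text
t: 38.85
ee_pos: [0.5494, 0.1993, 0.0912]
ee_rot: [0.999, 0.049, 0.001, -0.0]
force: [1.1, -1.3, -1.1]
finger_gap: 0.0675
grasp_force: 22.0
```

Emit:
jog_arm --commands '[[[0, 0, 0.005, 0, 0.7], [0, 0, 0.005, 0, 0.7], [0, 0, 0.005, 0, 0.7]]]'

```text
t: 39.15
ee_pos: [0.5491, 0.1994, 0.0889]
ee_rot: [0.999, 0.049, 0.0, -0.0]
force: [-0.3, 0.3, -1.8]
finger_gap: 0.0678
grasp_force: 22.0
```

Emit:
jog_arm --commands '[[[0, -0.005, 0.008, 0, 0.7], [0, -0.005, 0.016, 0, 0.7], [0, -0.005, 0.02, 0, 0.7], [0, -0.005, 0.02, 0, 0.7]]]'

```text
t: 39.55
ee_pos: [0.5491, 0.2016, 0.0805]
ee_rot: [0.999, 0.049, 0.0, -0.0]
force: [0.6, 0.6, 0.3]
finger_gap: 0.0674
grasp_force: 22.0
```

Emit:
jog_arm --commands '[[[0, 0, 0.005, 0, 0.7], [0, 0, 0.007, 0, 0.7], [0, 0, 0.007, 0, 0.7]]]'

```text
t: 39.85
ee_pos: [0.5504, 0.2019, 0.0789]
ee_rot: [0.999, 0.05, 0.002, -0.0]
force: [3.3, 0.8, 6.1]
finger_gap: 0.0679
grasp_force: 22.0
```

Emit:
jog_arm --commands '[[[0, 0, 0.004, 0, 0.7], [0, 0, 0.004, 0, 0.7]]]'

```text
t: 40.05
ee_pos: [0.5512, 0.2021, 0.0779]
ee_rot: [0.999, 0.05, 0.002, -0.001]
force: [4.4, -0.7, 7.4]
finger_gap: 0.0674
grasp_force: 22.0
```

Emit:
jog_arm --commands '[[[0.006, 0, -0.003, 0, 0.7], [0.006, 0, 0, 0, 0.7], [0.006, 0, 0, 0, 0.7]]]'

```text
t: 40.35
ee_pos: [0.5517, 0.2022, 0.0772]
ee_rot: [0.999, 0.049, 0.001, -0.0]
force: [-2.2, 2.7, 10.3]
finger_gap: 0.0675
grasp_force: 22.0
```

Emit:
jog_arm --commands '[[[0, 0, 0.003, 0, 0.7], [0, 0, 0.003, 0, 0.7]]]'

```text
t: 40.55
ee_pos: [0.5518, 0.2022, 0.077]
ee_rot: [0.999, 0.05, 0.001, -0.0]
force: [-5.5, 1.2, 17.6]
finger_gap: 0.0673
grasp_force: 22.0
```

Emit:
jog_arm --commands '[[[-0.003, -0.001, -0.007, 0, 0.7], [-0.003, -0.001, -0.007, 0, 0.74], [-0.003, -0.001, -0.007, 0, 0.8], [-0.003, -0.001, -0.007, 0, 0.86], [-0.003, -0.001, -0.007, 0, 0.88], [-0.003, -0.001, -0.05, 0, 0.88], [-0.003, -0.001, -0.14, 0, 0.88], [-0.003, 0, -0.24, 0, 0.9], [-0.04, 0.1, -0.26, 0, 0.95], [-0.08, 0.2, -0.26, 0, 1]]]'

```text
t: 41.55
ee_pos: [0.5275, 0.1189, 0.1802]
ee_rot: [0.999, 0.05, 0.001, -0.0]
force: [0.5, -0.7, 0.0]
finger_gap: 0.086
grasp_force: 0.0
```

```bash
python3 - <<'E'
from h import *
plan((.44,-.10,.20,230),(.395,-.304,.20,185.1))
E
```

```text
true z 0.2127
t 41.5 at [0.5275 0.1189 0.1802] yaw -84.2 gap 0.0860 j [ 0.58  0.15 -0.31  0.   -1.12  1.09]
   [-0.273  0.523  0.031] turn 1.017
   [-0.436  1.019  0.03 ] turn 2.015
```

Emit:
jog_arm --commands '[[[-0.06, 0.1, 0, 0, 1], [-0.12, 0.2, 0, 0.1, 1], [-0.18, 0.31, 0, 0.25, 1], [-0.24, 0.42, 0, 0.4, 1], [-0.28, 0.53, 0, 0.55, 1], [-0.32, 0.64, 0, 0.7, 1], [-0.36, 0.76, 0, 0.85, 1], [-0.4, 0.88, 0, 1, 1], [-0.43, 1, 0, 1, 1], [-0.43, 1, 0, 1, 1]]]'

```text
t: 42.55
ee_pos: [0.3931, -0.3005, 0.178]
ee_rot: [0.941, -0.34, -0.001, 0.0]
force: [-0.3, 0.2, -0.9]
finger_gap: 0.0875
grasp_force: 0.0
```

Emit:
jog_arm --commands '[[[0, 0, 0, 0.19, 1], [0, 0, 0, 0.38, 1], [0, 0, 0, 0.57, 1], [0, 0, 0, 0.76, 1], [0, 0, 0, 0.95, 1], [0, 0, 0, 1, 1], [0, 0, 0, 1, 1]]]'

```text
t: 43.25
ee_pos: [0.395, -0.2955, 0.1784]
ee_rot: [0.741, -0.671, -0.001, 0.0]
force: [-0.3, -0.5, -0.7]
finger_gap: 0.0877
grasp_force: 0.0
```

```bash
python3 - <<'E'
from h import *
plan((.395,-.304,.10,185.1),(.395,-.304,.033,185.1))
E
```

```text
true z 0.2109
t 43.2 at [ 0.395  -0.2955  0.1784] yaw -174.4 gap 0.0877 j [-0.24  0.07 -0.4  -0.   -1.1   0.34]
   [0.021 0.002 0.277] turn 0.012
   [0.021 0.002 0.445] turn 0.012
```

Emit:
jog_arm --commands '[[[0.021, 0.002, 0.1, 0, 1], [0.021, 0.002, 0.2, 0, 1], [0.021, 0.002, 0.3, 0, 1], [0.021, 0.002, 0.38, 0, 1], [0.021, 0.002, 0.42, 0, 1], [0.021, 0.002, 0.445, 0, 1], [0.021, 0.002, 0.445, 0, 0.85], [0.021, 0.002, 0.445, 0, 0.75], [0.021, 0.002, 0.445, 0, 0.7], [0.021, 0.002, 0.445, 0, 0.7]]]' --squeeze 4

```text
t: 44.25
ee_pos: [0.3962, -0.3048, 0.0019]
ee_rot: [0.741, -0.671, 0.001, -0.0]
force: [0.5, 0.0, 1.9]
finger_gap: 0.0661
grasp_force: 4.0
```

Emit:
jog_arm --commands '[[[0, 0, 0, 0, 0.7], [0, 0, 0, 0, 0.85], [0, 0, 0, 0, 1], [0, 0, 0, -0.19, 1], [0, 0, 0, -0.38, 1], [0, 0, 0, -0.57, 1], [0, 0, 0, -0.76, 1], [0, 0, 0, -0.95, 1], [0, 0, 0, -1, 1], [0, 0, 0, -1, 1]]]'

```text
t: 45.25
ee_pos: [0.3953, -0.3045, 0.0008]
ee_rot: [0.942, -0.337, -0.0, -0.0]
force: [-0.5, 0.7, -0.1]
finger_gap: 0.0875
grasp_force: 0.0
```

Emit:
jog_arm --commands '[[[0, 0, 0, -0.19, 1], [0, 0, 0, -0.38, 1], [0, 0, 0, -0.57, 1], [0, 0, 0, -0.76, 1], [0, 0, 0, -0.95, 1], [0, 0, 0, -1, 1], [0, 0, 0, -1, 0.85], [0, 0, 0, -1, 0.75], [0, 0, 0, -1, 0.7], [0, 0, 0, -1, 0.7]]]'

```text
t: 46.25
ee_pos: [0.3955, -0.3047, 0.0009]
ee_rot: [0.999, 0.049, 0.0, 0.0]
force: [-0.5, -0.2, -0.1]
finger_gap: 0.0686
grasp_force: 4.0
```

Emit:
jog_arm --commands '[[[0, 0, 0, 0, 0.7], [0, 0, 0, 0, 0.7], [0, 0, 0, 0, 0.7]]]' --squeeze 22

```text
t: 46.55
ee_pos: [0.3955, -0.3046, 0.0008]
ee_rot: [0.999, 0.049, 0.0, 0.0]
force: [-0.3, -1.5, -0.8]
finger_gap: 0.0677
grasp_force: 22.0
```

Emit:
jog_arm --commands '[[[0, 0, -0.06, 0, 0.7], [0, 0, -0.14, 0, 0.7], [0, 0, -0.24, 0, 0.7], [0, 0, -0.34, 0, 0.7], [0.05, -0.08, -0.44, 0, 0.7], [0.1, -0.18, -0.44, 0, 0.7], [0.15, -0.3, -0.44, 0, 0.7], [0.2, -0.42, -0.44, 0, 0.7], [0.25, -0.54, -0.44, 0, 0.7], [0.25, -0.6, -0.44, 0, 0.7]]]'

```text
t: 47.55
ee_pos: [0.4722, -0.0529, 0.1766]
ee_rot: [0.999, 0.05, 0.0, -0.0]
force: [-0.2, 0.3, -1.8]
finger_gap: 0.0676
grasp_force: 22.0
```

```bash
python3 - <<'E'
from h import *
s=pose()[3]; print(s['force'],s['grasp_force'],s['finger_gap'])
plan((.5613,.0924,.20,275.1),(.5613,.0924,.12,275.1))
t=grab('top'); stand(t)
E
```

```text
[-0.15872128  0.28781656 -1.84479614] 21.97358047182206 0.06764088810297607
true z 0.2091
t 47.5 at [ 0.4722 -0.0529  0.1766] yaw -84.3 gap 0.0676 j [ 0.3   0.04 -0.44 -0.   -1.1   1.37]
   [ 0.258 -0.339  0.023] turn 0.014
   [ 0.258 -0.339  0.223] turn 0.014
stand [ 0.6042 -0.2142] ring dark 3414 rms 0.0038
```

Emit:
jog_arm --commands '[[[0.08, -0.1, 0, 0, 0.7], [0.16, -0.2, 0, 0, 0.7], [0.22, -0.29, 0, 0, 0.7], [0.258, -0.339, 0.02, 0, 0.7], [0.258, -0.339, 0.1, 0, 0.7], [0.258, -0.339, 0.17, 0, 0.7], [0.258, -0.339, 0.2, 0, 0.7], [0.258, -0.339, 0.21, 0, 0.7], [0.258, -0.339, 0.21, 0, 0.7], [0.258, -0.339, 0.21, 0, 0.7]]]'

```text
t: 48.6
ee_pos: [0.5616, 0.0894, 0.0943]
ee_rot: [0.999, 0.049, 0.001, -0.0]
force: [0.2, 0.6, -1.7]
finger_gap: 0.0679
grasp_force: 22.0
```

```bash
python3 - <<'E'
from h import *
s=pose()[3]; print(s['force'],s['grasp_force'],s['finger_gap'])
plan((.5613,.0924,.111,275.1))
E
```

```text
[ 0.23607926  0.62602899 -1.68446461] 21.974545543198474 0.06787375343749821
true z 0.1268
t 48.6 at [0.5616 0.0894 0.0943] yaw -84.3 gap 0.0679 j [ 0.5   0.27 -0.36  0.   -0.94  1.17]
   [-0.    -0.008  0.039] turn 0.012
```

Down to 0.081, then 0.0765, then press.

Emit:
jog_arm --commands '[[[0, -0.007, 0.015, 0, 0.7], [0, -0.007, 0.027, 0, 0.7], [0, -0.007, 0.034, 0, 0.7], [0, -0.007, 0.034, 0, 0.7]]]'

```text
t: 49.0
ee_pos: [0.56, 0.0918, 0.0788]
ee_rot: [0.999, 0.049, -0.0, 0.0]
force: [0.3, -0.7, -2.2]
finger_gap: 0.0678
grasp_force: 22.0
```

Emit:
jog_arm --commands '[[[0, 0, 0.005, 0, 0.7], [0, 0, 0.007, 0, 0.7], [0, 0, 0.007, 0, 0.7]]]'

```text
t: 49.3
ee_pos: [0.5603, 0.0922, 0.0772]
ee_rot: [0.999, 0.049, 0.0, -0.0]
force: [-4.7, 1.3, 5.4]
finger_gap: 0.0677
grasp_force: 22.0
```

Emit:
jog_arm --commands '[[[0, 0, 0.005, 0, 0.7], [0, 0, 0.005, 0, 0.7]]]'

```text
t: 49.5
ee_pos: [0.5597, 0.0924, 0.0758]
ee_rot: [0.999, 0.049, -0.0, -0.0]
force: [-9.1, 3.0, 12.7]
finger_gap: 0.0681
grasp_force: 22.1
```

Emit:
jog_arm --commands '[[[-0.007, -0.003, -0.006, 0, 0.7], [-0.007, -0.003, -0.004, 0, 0.7], [-0.007, -0.003, -0.004, 0, 0.7]]]'

```text
t: 49.8
ee_pos: [0.5587, 0.0931, 0.0767]
ee_rot: [0.999, 0.05, 0.001, -0.0]
force: [2.9, -0.6, 2.1]
finger_gap: 0.0679
grasp_force: 22.0
```

Emit:
jog_arm --commands '[[[0, 0, 0.004, 0, 0.7], [0, 0, 0.004, 0, 0.7]]]'

```text
t: 50.0
ee_pos: [0.5594, 0.093, 0.0756]
ee_rot: [0.999, 0.05, 0.002, -0.0]
force: [3.7, -2.7, 6.8]
finger_gap: 0.068
grasp_force: 22.0
```

Emit:
jog_arm --commands '[[[0.003, 0.002, 0.002, 0, 0.7], [0.003, 0.002, 0.003, 0, 0.7], [0.003, 0.002, 0.003, 0, 0.7]]]'

```text
t: 50.3
ee_pos: [0.5597, 0.0928, 0.0751]
ee_rot: [0.999, 0.05, 0.001, -0.0]
force: [-4.3, 3.1, 16.5]
finger_gap: 0.0679
grasp_force: 22.1
```

Emit:
jog_arm --commands '[[[0, 0, -0.006, 0, 0.7], [0, 0, -0.006, 0, 0.74], [0, 0, -0.006, 0, 0.8], [0, 0, -0.006, 0, 0.86], [0, 0, -0.006, 0, 0.88], [0, 0, -0.05, 0, 0.88], [0, 0, -0.14, 0, 0.88], [0, 0, -0.24, 0, 0.88], [0, 0, -0.3, 0, 0.88], [0, 0, -0.3, 0, 0.88]]]'

```text
t: 51.3
ee_pos: [0.5605, 0.0925, 0.1969]
ee_rot: [0.999, 0.049, 0.003, -0.001]
force: [0.4, 0.1, 0.5]
finger_gap: 0.0772
grasp_force: 0.0
```

```bash
python3 - <<'E'
from h import *
t=grab('top','t9');d=grab('scene','s9')
for nm,q,b in(('top',t,(350,160,385,195)),('scene',d,(262,175,305,215))):
    h=cv2.cvtColor(q['frame'],cv2.COLOR_RGB2HSV)
    m=(((h[:,:,0]<8)|(h[:,:,0]>174))&(h[:,:,1]>140)).astype(np.uint8); k=np.zeros_like(m); k[b[1]:b[3],b[0]:b[2]]=1; m*=k
    c=np.vstack(cv2.findContours(m,cv2.RETR_EXTERNAL,cv2.CHAIN_APPROX_NONE)[0]); e=cv2.fitEllipse(cv2.convexHull(c)); print(nm,m.sum(),e,ray(q,*e[0],.071))
plan((.44,-.05,.30,230),(.30,-.45,.30,185))
E
```

```text
top 17 ((366.3694763183594, 178.98948669433594), (14.79329776763916, 16.68551254272461), 27.673330307006836) [ 0.59944824 -0.21617251  0.071     ]
scene 353 ((281.14019775390625, 193.42996215820312), (20.761730194091797, 21.40208625793457), 33.00988006591797) [ 0.61503648 -0.20284792  0.071     ]
true z 0.2256
t 51.4 at [0.5584 0.0921 0.1931] yaw -84.4 gap 0.0771 j [ 0.51  0.18 -0.23 -0.   -1.16  1.16]
   [-0.329  0.324 -0.186] turn 1.014
   [-0.776  1.285 -0.186] turn 2.014
```

Emit:
jog_arm --commands '[[[-0.05, -0.02, -0.1, 0, 0.6], [-0.12, -0.05, -0.2, 0.1, 0.32], [-0.2, -0.1, -0.3, 0.25, 0.32], [-0.25, -0.15, -0.4, 0.42, 0.32], [-0.25, -0.2, -0.42, 0.6, 0.32], [-0.25, -0.25, -0.42, 0.78, 0.32], [-0.25, -0.25, -0.42, 0.95, 0.32], [-0.25, -0.25, -0.42, 1, 0.32], [-0.25, -0.25, -0.42, 1, 0.32]]]'

```text
t: 52.3
ee_pos: [0.4489, 0.1818, 0.3596]
ee_rot: [0.942, -0.337, -0.001, 0.001]
force: [-1.0, 0.2, -0.2]
finger_gap: 0.0282
grasp_force: 0.0
```

Emit:
jog_arm --commands '[[[0, 0, 0, 0.19, 0.32], [0, 0, 0, 0.38, 0.32], [0, 0, 0, 0.57, 0.32], [0, 0, 0, 0.76, 0.32], [0, 0, 0, 0.95, 0.32], [0, 0, 0, 1, 0.32], [0, 0, 0, 1, 0.32]]]'

```text
t: 53.0
ee_pos: [0.4492, 0.1816, 0.3602]
ee_rot: [0.741, -0.671, -0.0, 0.001]
force: [-0.3, 0.3, -0.6]
finger_gap: 0.0285
grasp_force: 0.0
```

```bash
python3 - <<'E'
from h import *
plan((.697,.211,.36+ZB,185.1),(.697,.211,.30+ZB,185.1),(.697,.211,.255+ZB,185.1))
d=grab('scene')
f=d['frame']; h=cv2.cvtColor(f,cv2.COLOR_RGB2HSV)
# bar: dark pixels on green face
for P in ((.697,.211,.305),(*(np.array([.697,.211])+.06*KY),.305),(*(np.array([.697,.211])-.06*KY),.305)):
    u=proj(d,P); print(u.round(1), f[int(u[1])-6:int(u[1])+7,int(u[0])].sum(1).tolist())
E
```

```text
true z 0.3927
t 53.0 at [0.4492 0.1816 0.3602] yaw -174.3 gap 0.0285 j [ 0.79 -0.03 -0.09 -0.   -1.51 -0.69]
   [-0.012 -0.624 -0.001] turn 0.013
   [-0.012 -0.624  0.149] turn 0.013
   [-0.012 -0.624  0.262] turn 0.013
[351.4 222.1] [350, 345, 294, 309, 325, 314, 293, 269, 222, 182, 279, 347, 350]
[372.  236.4] [347, 347, 302, 300, 318, 329, 303, 280, 250, 195, 179, 179, 176]
[332.  208.6] [351, 351, 352, 350, 350, 336, 306, 265, 218, 176, 174, 180, 176]
```

Emit:
jog_arm --commands '[[[0, -0.1, 0, 0, 0.32], [0, -0.2, 0, 0, 0.32], [-0.01, -0.3, 0, 0, 0.32], [-0.01, -0.4, 0, 0, 0.32], [-0.012, -0.5, 0, 0, 0.32], [-0.012, -0.58, 0, 0, 0.32], [-0.012, -0.62, 0, 0, 0.32], [-0.012, -0.624, 0, 0.01, 0.32], [-0.012, -0.624, 0, 0.01, 0.32], [-0.012, -0.624, 0, 0.01, 0.32]]]'

```text
t: 54.05
ee_pos: [0.6968, 0.2112, 0.3615]
ee_rot: [0.739, -0.674, 0.0, -0.0]
force: [-0.5, 0.3, 0.3]
finger_gap: 0.0286
grasp_force: 0.0
```

```bash
python3 - <<'E'
from h import *
plan((.697,.211,.30+ZB,185.1),(.697,.211,.255+ZB,185.1))
E
```

```text
true z 0.3940
t 54.0 at [0.6968 0.2112 0.3615] yaw -174.7 gap 0.0286 j [ 0.56  0.41  0.46  0.   -1.62 -0.47]
   [ 0.001 -0.     0.154] turn 0.004
   [ 0.001 -0.     0.266] turn 0.004
```

Emit:
jog_arm --commands '[[[0, 0, 0.07, 0, 0.32], [0, 0, 0.13, 0, 0.32], [0, 0, 0.18, 0, 0.32], [0, 0, 0.22, 0, 0.32], [0, 0, 0.22, 0, 0.32]]]'

```text
t: 54.55
ee_pos: [0.6954, 0.2111, 0.2718]
ee_rot: [0.739, -0.674, -0.001, 0.001]
force: [-0.6, -0.2, -0.4]
finger_gap: 0.0281
grasp_force: 0.0
```

Emit:
jog_arm --commands '[[[0, 0, 0.025, 0, 0.32], [0, 0, 0.045, 0, 0.32], [0, 0, 0.045, 0, 0.2], [0, 0, 0.045, 0, 0.1], [0, 0, 0.045, 0, 0.1], [0, 0, 0.045, 0, 0.1]]]' --squeeze 10

```text
t: 55.15
ee_pos: [0.6976, 0.2113, 0.2558]
ee_rot: [0.738, -0.674, 0.0, -0.0]
force: [-0.2, 0.8, 0.9]
finger_gap: 0.0135
grasp_force: 10.0
```

```bash
python3 -c "
import numpy as np
ths=np.arange(1.5,-.01,-.05);f=lambda t:np.array([.221*np.cos(.3132+t),-.221*np.sin(.3132+t)])/.4
for b in range(0,30,10):
    print([[0]+(f(ths[i])-f(ths[b])).round(3).tolist()+[0,.1] for i in range(b+1,b+11)])"
```

```text
[[0, 0.027, -0.006, 0, 0.1], [0, 0.054, -0.011, 0, 0.1], [0, 0.082, -0.014, 0, 0.1], [0, 0.109, -0.016, 0, 0.1], [0, 0.137, -0.016, 0, 0.1], [0, 0.164, -0.015, 0, 0.1], [0, 0.192, -0.013, 0, 0.1], [0, 0.219, -0.009, 0, 0.1], [0, 0.246, -0.004, 0, 0.1], [0, 0.273, 0.002, 0, 0.1]]
[[0, 0.027, 0.008, 0, 0.1], [0, 0.053, 0.017, 0, 0.1], [0, 0.078, 0.027, 0, 0.1], [0, 0.103, 0.039, 0, 0.1], [0, 0.128, 0.051, 0, 0.1], [0, 0.152, 0.065, 0, 0.1], [0, 0.175, 0.081, 0, 0.1], [0, 0.197, 0.097, 0, 0.1], [0, 0.218, 0.114, 0, 0.1], [0, 0.239, 0.133, 0, 0.1]]
[[0, 0.02, 0.019, 0, 0.1], [0, 0.038, 0.04, 0, 0.1], [0, 0.056, 0.061, 0, 0.1], [0, 0.072, 0.083, 0, 0.1], [0, 0.088, 0.106, 0, 0.1], [0, 0.102, 0.13, 0, 0.1], [0, 0.115, 0.155, 0, 0.1], [0, 0.126, 0.18, 0, 0.1], [0, 0.137, 0.205, 0, 0.1], [0, 0.146, 0.231, 0, 0.1]]
```

Emit:
jog_arm --commands '[[[0, 0.027, -0.006, 0, 0.1], [0, 0.054, -0.011, 0, 0.1], [0, 0.082, -0.014, 0, 0.1], [0, 0.109, -0.016, 0, 0.1], [0, 0.137, -0.016, 0, 0.1], [0, 0.164, -0.015, 0, 0.1], [0, 0.192, -0.013, 0, 0.1], [0, 0.219, -0.009, 0, 0.1], [0, 0.246, -0.004, 0, 0.1], [0, 0.273, 0.002, 0, 0.1]]]' --squeeze 15

```text
t: 56.15
ee_pos: [0.5873, 0.2012, 0.2538]
ee_rot: [0.738, -0.674, -0.0, 0.0]
force: [2.7, 1.7, 2.0]
finger_gap: 0.0136
grasp_force: 15.0
```

Emit:
jog_arm --commands '[[[0, 0.027, 0.008, 0, 0.1], [0, 0.053, 0.017, 0, 0.1], [0, 0.078, 0.027, 0, 0.1], [0, 0.103, 0.039, 0, 0.1], [0, 0.128, 0.051, 0, 0.1], [0, 0.152, 0.065, 0, 0.1], [0, 0.175, 0.081, 0, 0.1], [0, 0.197, 0.097, 0, 0.1], [0, 0.218, 0.114, 0, 0.1], [0, 0.239, 0.133, 0, 0.1]]]'

```text
t: 57.15
ee_pos: [0.4926, 0.1926, 0.2006]
ee_rot: [0.738, -0.674, -0.0, 0.0]
force: [0.2, 1.7, 0.2]
finger_gap: 0.0139
grasp_force: 15.0
```

Emit:
jog_arm --commands '[[[0, 0.02, 0.019, 0, 0.1], [0, 0.038, 0.04, 0, 0.1], [0, 0.056, 0.061, 0, 0.1], [0, 0.072, 0.083, 0, 0.1], [0, 0.088, 0.106, 0, 0.1], [0, 0.102, 0.13, 0, 0.1], [0, 0.115, 0.155, 0, 0.1], [0, 0.126, 0.18, 0, 0.1], [0, 0.134, 0.2, 0, 0.1], [0, 0.14, 0.215, 0, 0.1]]]'

```text
t: 58.15
ee_pos: [0.437, 0.1874, 0.1143]
ee_rot: [0.738, -0.674, -0.0, 0.0]
force: [-1.3, 2.6, -2.1]
finger_gap: 0.0137
grasp_force: 15.0
```

Emit:
jog_arm --commands '[[[0, 0.003, 0.008, 0, 0.1], [0, 0.004, 0.014, 0, 0.1], [0, 0.004, 0.014, 0, 0.1]]]'

```text
t: 58.45
ee_pos: [0.4358, 0.1872, 0.1103]
ee_rot: [0.739, -0.674, 0.0, 0.0]
force: [-6.4, 0.8, 4.7]
finger_gap: 0.0136
grasp_force: 15.0
```

Emit:
jog_arm --commands '[[[0, 0, 0.005, 0, 0.1], [0, 0, 0.008, 0, 0.1], [0, 0, 0.008, 0, 0.1]]]'

```text
t: 58.75
ee_pos: [0.4359, 0.187, 0.1083]
ee_rot: [0.739, -0.674, 0.0, 0.0]
force: [-10.2, -0.4, 17.9]
finger_gap: 0.0136
grasp_force: 15.0
```

Emit:
jog_arm --commands '[[[0, 0, -0.008, 0, 0.2], [0, 0, -0.008, 0, 0.32], [0, 0, -0.008, 0, 0.32], [0, 0, -0.1, 0, 0.32], [0, 0, -0.2, 0, 0.32], [0, 0, -0.32, 0, 0.2], [0, 0, -0.34, 0, 0], [0, 0, -0.34, 0, 0]]]'

```text
t: 59.55
ee_pos: [0.4369, 0.1881, 0.2441]
ee_rot: [0.738, -0.674, 0.0, -0.002]
force: [0.2, 0.5, -0.7]
finger_gap: 0.0094
grasp_force: 0.0
```

```bash
python3 - <<'E'
from h import *
O=np.array([.5505,.202])
w=lambda a,b,z:(*(O+a*KX+b*KY),z,185.1)
plan(w(-.13,.2205,.27),w(-.13,.2205,.16),w(-.025,.2205,.16))
d=grab('scene');h=cv2.cvtColor(d['frame'],cv2.COLOR_RGB2HSV)
m=((h[:,:,0]>65)&(h[:,:,0]<100)&(h[:,:,1]>40)&(h[:,:,2]>40)).astype(np.uint8)
a=cv2.imread('pics/scene0.png');h=cv2.cvtColor(a,cv2.COLOR_BGR2HSV)
m0=((h[:,:,0]>65)&(h[:,:,0]<100)&(h[:,:,1]>40)&(h[:,:,2]>40)).astype(np.uint8)
dd=(m!=m0)[185:340,312:476]; print('green diff px',dd.sum(),'of',m0[185:340,312:476].sum())
print('back edge diff',(m!=m0)[240:335,312:420].sum())
for u in((340,262),(370,284),(400,306)):
    print([d['frame'][v,u].sum() for v in range(u and u*0+0,0)] , d['frame'][u and int(248+(u-314)*.74)-6:int(248+(u-314)*.74)+10,u].sum(1).tolist(), a[int(248+(u-314)*.74)-6:int(248+(u-314)*.74)+10,u].astype(int).sum(1).tolist())
E
```

```text
true z 0.2766
t 59.5 at [0.4369 0.1881 0.2441] yaw -174.8 gap 0.0094 j [ 0.82 -0.01 -0.33  0.   -1.25 -0.73]
   [-0.561  0.038  0.018] turn 0.002
   [-0.56   0.039  0.293] turn 0.002
   [-0.56  -0.223  0.293] turn 0.002
green diff px 57 of 12544
back edge diff 27Traceback (most recent call last):
  File "<stdin>", line 12, in <module>
TypeError: can only concatenate tuple (not "int") to tuple
```

Emit:
jog_arm --commands '[[[-0.1, 0.01, 0, 0, 0], [-0.2, 0.02, 0, 0, 0], [-0.3, 0.03, 0, 0, 0], [-0.4, 0.04, 0, 0, 0], [-0.5, 0.04, 0, 0, 0], [-0.56, 0.04, 0.05, 0, 0], [-0.56, 0.04, 0.15, 0, 0], [-0.56, 0.04, 0.24, 0, 0], [-0.56, 0.04, 0.29, 0, 0], [-0.56, 0.04, 0.29, 0, 0]]]'

```text
t: 60.6
ee_pos: [0.3978, 0.406, 0.1211]
ee_rot: [0.738, -0.674, 0.001, 0.005]
force: [0.6, -0.2, -0.0]
finger_gap: 0.0005
grasp_force: 0.0
```

Emit:
jog_arm --commands '[[[0, -0.03, 0, 0, 0], [0, -0.06, 0, 0, 0], [0, -0.09, 0, 0, 0], [0, -0.12, 0, 0, 0], [0, -0.15, 0, 0, 0], [0, -0.18, 0, 0, 0], [0, -0.21, 0, 0, 0], [0, -0.23, 0, 0, 0], [0, -0.245, 0, 0, 0], [0, -0.245, 0, 0, 0]]]'

```text
t: 61.6
ee_pos: [0.4981, 0.4179, 0.1261]
ee_rot: [0.738, -0.674, 0.0, 0.0]
force: [-0.1, 0.5, -0.4]
finger_gap: 0.0005
grasp_force: 0.0
```

```bash
python3 - <<'E'
from h import *
p,M,y,s=pose();O=np.array([.5505,.202]); q=p[:2]-O; print('kiln',q@KX,q@KY,p[2]+ZB,s['force'])
for n in('top','scene'):
    t=grab(n); h=cv2.cvtColor(t['frame'],cv2.COLOR_RGB2HSV)
    m=((h[:,:,0]<6)|(h[:,:,0]>174))&(h[:,:,1]>150)&(h[:,:,2]>80)
    k,l,st,c=cv2.connectedComponentsWithStats(m.astype(np.uint8))
    for i in range(1,k):
        r=ray(t,*c[i],.177)[:2]-O
        if st[i,4]>5 and abs(r[1]-.21)<.1: print(n,st[i,4],c[i],'kiln',(r@KX).round(4),(r@KY).round(4))
E
```

```text
kiln -0.03303033733576872 0.21967689650983263 0.15860129666706596 [-0.05322075  0.52516367 -0.35673622]
```

Emit:
jog_arm --commands '[[[0, -0.015, 0, 0, 0], [0, -0.03, 0, 0, 0], [0, -0.03, 0, 0, 0]]]'

```text
t: 62.0
ee_pos: [0.5025, 0.4182, 0.1263]
ee_rot: [0.739, -0.674, -0.003, 0.004]
force: [-33.0, -1.1, 15.4]
finger_gap: 0.0002
grasp_force: 17.2
```

```bash
cat > r.py <<'E'
from h import *
p,M,y,s=pose();O=np.array([.5505,.202]); q=p[:2]-O; print('kiln',q@KX,q@KY,p[2]+ZB,s['force'])
for n in('top','scene'):
    t=grab(n); h=cv2.cvtColor(t['frame'],cv2.COLOR_RGB2HSV)
    m=((h[:,:,0]<9)|(h[:,:,0]>172))&(h[:,:,1]>140)&(h[:,:,2]>50)
    k,l,st,c=cv2.connectedComponentsWithStats(m.astype(np.uint8))
    for i in range(1,k):
        r=ray(t,*c[i],.177)[:2]-O
        if st[i,4]>3: print(n,st[i,4],c[i].round(1),'kiln',(r@KX).round(4),(r@KY).round(4))
E
python3 r.py
```

```text
kiln -0.028617017204769148 0.21964031241563625 0.15884879953928374 [-33.00141798  -1.06419202  15.35381694]
top 149 [410.4  90.3] kiln 0.2845 -0.593
top 22 [477.  141.5] kiln 0.0854 -0.7937
top 219 [364.9 180.2] kiln -0.003 -0.4034
scene 175 [169.2 169.8] kiln 0.2682 -0.6094
scene 364 [284.3 193.3] kiln 0.0972 -0.3006
```

Emit:
jog_arm --commands '[[[0, 0.03, 0, 0, 0], [0, 0.1, 0, 0, 0], [0, 0.2, 0, 0, 0], [0, 0.28, -0.08, 0, 0], [0, 0.28, -0.18, 0, 0], [0.1, 0.28, -0.28, 0, 0], [0.22, 0.28, -0.34, 0, 0], [0.34, 0.28, -0.34, 0, 0], [0.46, 0.26, -0.34, 0, 0], [0.58, 0.24, -0.34, 0, 0]]]'

```text
t: 63.1
ee_pos: [0.4338, 0.1818, 0.2636]
ee_rot: [0.739, -0.674, 0.0, -0.001]
force: [0.9, 0.4, -0.7]
finger_gap: 0.0007
grasp_force: 0.0
```

Emit:
jog_arm --commands '[[[0.1, 0, 0, 0, 0.3], [0.22, -0.02, 0, 0, 0.3], [0.34, -0.02, 0, 0, 0.3], [0.46, -0.02, 0, 0, 0.3], [0.58, -0.02, 0, 0, 0.3], [0.7, -0.02, 0, 0, 0.3], [0.82, 0, 0, 0, 0.3], [0.94, 0.05, 0, 0, 0.3], [1, 0.05, 0, 0, 0.3], [1, 0.05, 0, 0, 0.3]]]'

```text
t: 64.1
ee_pos: [0.4497, -0.2197, 0.2626]
ee_rot: [0.737, -0.676, 0.0, 0.0]
force: [0.1, 0.8, 0.4]
finger_gap: 0.0261
grasp_force: 0.0
```

```bash
python3 r.py; python3 - <<'E'
from h import *
t=grab('top','tf'); stand(t)
a=cv2.imread('pics/top0.png').astype(int); b=t['frame'][:,:,::-1].astype(int)
m=(abs(a-b).sum(2)>90).astype(np.uint8); m[:100]=0;m[255:]=0;m[:,:150]=0;m[:,490:]=0
m=cv2.morphologyEx(m,cv2.MORPH_OPEN,np.ones((2,2)))
n,l,s,c=cv2.connectedComponentsWithStats(m)
for i in range(1,n):
    if s[i,4]>15: print(s[i],c[i].round(0))
d=grab('scene'); f=d['frame'];g=cv2.imread('pics/scene0.png')[:,:,::-1]
print('hood diff',(abs(f[190:320,315:440].astype(int)-g[190:320,315:440]).sum(2)>90).sum())
E
```

```text
kiln -0.13792921464170493 -0.41109553767379475 0.29505753716482963 [0.09421675 0.76515667 0.41714209]
top 149 [410.4  90.3] kiln 0.2847 -0.5929
top 23 [477.1 141.5] kiln 0.0853 -0.794
top 235 [364.6 179.1] kiln 0.0005 -0.4029
top 52 [178.4 199.6] kiln 0.0009 0.2231
top 6 [184.  226.5] kiln -0.0906 0.2126
scene 176 [169.1 169.9] kiln 0.2684 -0.6095
scene 362 [284.3 193.3] kiln 0.0971 -0.3008
scene 105 [470.1 282.9] kiln -0.0023 0.2214
stand [ 0.5772 -0.2124] ring dark 9184 rms 0.0062
[363 170  14  14  62] [372. 175.]
[358 177   6  11  31] [360. 183.]
[ 272  181  149   75 8196] [345. 220.]
[177 198  10  11  65] [181. 202.]
[420 204  21  21 345] [430. 214.]
[178 218  11  10  78] [183. 223.]
[419 241  31  15 285] [435. 250.]
hood diff 952
```

Emit:
jog_arm --commands '[[[0.1, 0.03, 0, 0, 0.3], [0.2, 0.08, 0, 0, 0.3], [0.3, 0.14, 0, 0, 0.3], [0.4, 0.2, 0, 0, 0.3], [0.5, 0.26, 0, 0, 0.3], [0.6, 0.32, 0, 0, 0.3], [0.7, 0.38, 0, 0, 0.3], [0.8, 0.44, 0, 0, 0.3], [0.9, 0.5, 0, 0, 0.3], [0.9, 0.5, 0, 0, 0.3]]]'

```text
t: 65.3
ee_pos: [0.282, -0.5963, 0.261]
ee_rot: [0.738, -0.675, -0.001, 0.0]
force: [0.8, 0.8, -0.4]
finger_gap: 0.0263
grasp_force: 0.0
```

```bash
python3 - <<'E'
from h import *
t=grab('top','tf2'); d=grab('scene','sf2'); f=d['frame'].astype(int); g=cv2.imread('pics/scene0.png')[:,:,::-1].astype(int)
m=(abs(f-g)[180:340,250:520].sum(2)>90).astype(np.uint8)
n,l,s,c=cv2.connectedComponentsWithStats(m)
for i in range(1,n):
    if s[i,4]>10: print(s[i]+[250,180,0,0,0])
h=cv2.cvtColor(t['frame'],cv2.COLOR_RGB2HSV)
m=(((h[:,:,0]<9)|(h[:,:,0]>172))&(h[:,:,1]>140)).astype(np.uint8); k=np.zeros_like(m); k[160:200,345:390]=1; m*=k
c=np.vstack(cv2.findContours(m,cv2.RETR_EXTERNAL,cv2.CHAIN_APPROX_NONE)[0]); e=cv2.fitEllipse(cv2.convexHull(c)); print(m.sum(),e,ray(t,*e[0],.071)); stand(t)
print(pose()[0],pose()[3]['t'])
E
```

```text
[266 180  34  35 479]
[404 180  21  16 259]
[487 184  11  23 172]
[423 197  58  12 328]
[272 208  17   8  78]
[484 260  11  13 108]
[465 278  12  13 110]
[479 285  11   7  36]
[465 296  11  11  62]
[463 309  11   7  39]
229 ((364.9690856933594, 179.78659057617188), (18.027584075927734, 18.682336807250977), 153.19451904296875) [ 0.59669505 -0.21109462  0.071     ]
stand [ 0.5961 -0.209 ] ring dark 2640 rms 0.0034
[ 0.28380302 -0.59342924  0.26172935] 65.4
```

```bash
python3 - <<'E'
from h import *
t=grab('top'); d=grab('scene')
for nm,b in(('t9',(345,160,390,200)),('tf',(345,160,390,200)),('tf2',(345,160,390,200)),('s9',(255,170,310,220)),('sf2',(255,170,310,220))):
    q=t if nm[0]=='t' else d
    f=cv2.imread('pics/%s.png'%nm); h=cv2.cvtColor(f,cv2.COLOR_BGR2HSV)
    m=(((h[:,:,0]<9)|(h[:,:,0]>172))&(h[:,:,1]>120)).astype(np.uint8); k=np.zeros_like(m); k[b[1]:b[3],b[0]:b[2]]=1; m*=k
    ys,xs=np.nonzero(m); print(nm,len(xs),xs.mean().round(1),ys.mean().round(1),xs.min(),xs.max(),ys.min(),ys.max())
    stand({**q,'frame':f[:,:,::-1]},(365,179.5) if nm[0]=='t' else (283,202))
E
```

```text
t9 235 366.3 177.6 357 375 169 186
stand [ 0.6044 -0.2146] ring dark 2882 rms 0.0034
tf 240 364.5 179.0 356 374 171 188
stand [ 0.5772 -0.2124] ring dark 9184 rms 0.0062
tf2 232 365.0 179.9 356 374 171 189
stand [ 0.5961 -0.209 ] ring dark 2640 rms 0.0034
s9 378 281.1 193.7 270 291 184 204
stand [ 0.6194 -0.1908] ring dark 12832 rms 0.0062
sf2 377 284.4 193.6 274 295 184 204
stand [ 0.6163 -0.1833] ring dark 14090 rms 0.006
```

```bash
python3 - <<'E'
import cv2,numpy as np
def sub(a,b,box,dx,dy):
    x0,y0,x1,y1=box
    A=cv2.cvtColor(cv2.imread(a),cv2.COLOR_BGR2GRAY).astype(np.float32); B=cv2.cvtColor(cv2.imread(b),cv2.COLOR_BGR2GRAY).astype(np.float32)
    W=np.array([[1,0,dx],[0,1,dy]],np.float32)
    T=A[y0:y1,x0:x1]; W[0,2]+=x0; W[1,2]+=y0
    cc,W=cv2.findTransformECC(T,B,W,cv2.MOTION_TRANSLATION,(3,200,1e-5),None,3)
    return round(cc,4),(W[:,2]-[x0,y0]).round(2)
p='pics/'
print('scene crucible',sub(p+'s9.png',p+'sf2.png',(268,182,294,206),3,0))
print('scene mouth/rim',sub(p+'s9.png',p+'sf2.png',(269,183,293,196),3,0))
print('scene lower/ring',sub(p+'s9.png',p+'sf2.png',(266,199,298,216),3,0))
print('top crucible',sub(p+'t9.png',p+'tf2.png',(357,169,376,187),-1,2))
print('top wide',sub(p+'t9.png',p+'tf2.png',(353,165,380,191),-1,2))
E
```

```text
scene crucible (0.9631, array([ 3.38, -0.08]))
scene mouth/rim (0.9696, array([ 3.13, -0.06]))
scene lower/ring (0.8105, array([ 2.56, -0.62]))
top crucible (0.9852, array([-1.5 ,  2.22]))
top wide (0.9612, array([-1.53,  2.01]))
```

```bash
python3 -c "
from station import robot
print(robot.finish_job())"
```

```text
the job is handed in; nothing more can be done
None
```

I handed the job in at about 65 s: hood opened, fired crucible in the tripod ring, all three pale crucibles in their own setters, hood shut and switch thrown to its stop. I judged seating by height and contact force, not by eye, and the tripod was later knocked about 10 mm, but the crucible rode along with no tilt I could measure.

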